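# Take a sold box from behind the display pieces and reset the stall

## Robot

A 7-joint arm with a two-finger parallel gripper is mounted at the origin on the work surface. World frame = base frame: x ahead of the robot, y to its left, z up, the work surface at z = 0. Lengths are in m, angles in rad, forces in N, time in s.
With the tool pointing down it reaches from about 0.4 to 0.925 m from the base axis. Payload 5.6 kg.
Tool frame: the origin (TCP) lies at the centre of the arm's flange, where the gripper is bolted on; the fingertips stand 173 mm ahead of it and the grasp point (between the pads) lies 155 mm ahead of it; z points along the fingers, y is the direction in which the jaws open and shut (so a half turn about z gives the same grasp; the last joint's range is limited). The gripper opens to 85 mm and grips with 20 to 120 N. Pads are 22 mm wide; open, the fingers measure 114 mm over their backs; the gripper's body (76 mm by 85 mm) begins 54 mm behind the grasp point. The pads swing forward as they close: fully open they stand 13 mm farther back than shut.
Start: joints at [1.19, 0.468, -0.012, 1.603, 0.006, 1.071, -0.056], TCP at [0.215, -0.613, 0.405] pointing down, gripper open.
Joint ranges: [-2.53, 2.53], [-0.31, 2.02], [-1.57, 1.55], [0.28, 2.44], [-1.29, 4.43], [0.15, 1.84], [-2.92, 2.92]. Speed limits (rad/s): [2.57, 2.57, 3.14, 3.14, 3.14, 3.14, 3.14].

## Interface

Orientations are given as a unit quaternion [w, x, y, z].
In Python, from plant import readout, optics, job, finder gives the robot as it stands.
- The arm moves only by the tool step_arm, never from a script. Its argument "series" is a list of rows, each a list of 7 numbers: the shift along the world's x, y, z in cm, then the turn, a rotation vector about the world's x, y, z in rad, then the opening in per cent of the stroke, from 0 (shut) to 100 (fully open). A call has 1 to 8 rows; each row is the pose to reach, as a shift and turn from the pose measured when the call began; what a row does not reach only later rows make up. A row lasts 1/8 s, in which the tool goes at most 62.5 mm and 10.7 degrees, less where a joint would pass 70% of its speed; a pose out of reach is approached as far as the arm can. A call with a gripper value outside its range is refused whole. The fingers move at their own pace and stop on an object; "grip_force" is the grip in N (left out, the last holds). Time passes only in rows, so rows that repeat a pose let the fingers close. It gives the time, the measured TCP pose, the force and the opening at its end, in the units of the state.
- readout.observe(): the state, without advancing time (a new reading comes with each control period).
- optics.read_camera(name): name is "scene" or "side" or "wrist"; returns a dict with "color" (480x640x3 uint8, blue, green, red), "camera_matrix" (3x3 intrinsics, pixels), "R" (3x3) and "t" (3): a world point X has camera coordinates R X + t. Camera axes: x right, y down, z forward; pixel columns grow to the right and rows downward; lengths in m; the calibration is good to about 2 mm. A picture is of the moment at which its call begins. There is no depth.
- job.hand_in(): hands the job in, once; it reports no verdict.
Trained networks look in the newest picture that a camera, given by its name, has taken for a name from the list of things; names that differ only in an ending like _2 or _b are one class to them, and where a whole thing is asked for, a point or a joint stands for the part that bears it (a point fixed in the world has none). Each returns a list of dicts, best first, with "p" (0 to 1); they miss things now and then, are a little off and sometimes report something else, mostly with a low value. They report only what shows in the picture. A call takes as long as a camera call. They do not tell look-alikes from the thing itself.
- finder.silhouettes(camera, target): "mask" (480x640 bool, what is visible of it) and "box" ([centre column, centre row, width, height] in pixels, round what is visible of it).
- finder.pinpoint(camera, target): "pixel" ([column, row] in pixels: a listed point, or the origin of a listed thing).
The state is a dict: "time_s": time; "qpos": joint angles; "dq": joint speeds; "joint_torque": joint torques, N m; "tool_pos": TCP position; "eef_rot": TCP orientation; "contact_force": force on the tool from outside, world axes, zero at the start; "wrist_torque": the same for the moment, N m; "gripper_width": finger opening in m.
Only numpy, scipy, OpenCV 4.12 (cv2) and the standard library are available. Lean on these libraries where they do the work, as an engineer would, in place of code of your own. Each camera call takes 0.05 s, during which the arm holds its last target.

## Task

The wooden box at the back of the display is sold: first move the blue vase and the dark pepper mill aside, standing upright on the grey board, then lay the box flat in the green crate, and then stand the red sold marker in the middle of the black mat where the box was. Only after that put the vase back upright in the middle of the yellow mat and the mill back upright in the middle of the white mat. Do not knock over the vase or the mill at any time, and leave the small white cup on the display where it stands.

Things in the scene. Friction and masses are not known exactly. Their poses are not given: they have to be found in the camera images.
- vase_center (a point): Blue glazed vase, round, 110 mm tall: a straight body 52 mm in diameter from 12 to 84 mm above its foot, then a 30 mm neck and a 40 mm lip; solid, about 0.2 kg. The point lies on its axis, half-way up (55 mm above its foot); z is its axis. It starts upright on the centre of the yellow mat. Take it across the far-near line (the yellow mat's x), with the finger tips at least 48 mm above the mat, since the 44 mm tall box stands only 18 mm behind it and the mill 20 mm beside it.
- mill_center (a point): Dark wooden pepper mill with a brass band and a small steel knob, round, 110 mm tall: a straight body 52 mm in diameter from the foot up to 86 mm, then a narrower head; about 0.2 kg. The point lies on its axis, half-way up (55 mm above its foot); z is its axis. It starts upright on the centre of the white mat, and is to be taken like the vase.
- box_center (a point): The sold box: closed wooden box with a brass plate on top, 46 mm along its x, 100 mm along its y, 44 mm tall, its lid does not open; about 0.25 kg. The point is its centre (22 mm above its underside). It starts flat on the black mat, long side along the mat's long side, behind the vase and the mill, which leave no room for a finger in front of it. Grip it across its 46 mm.
- marker_center (a point): Red sold marker: a round stem 26 mm in diameter on a foot 44 mm in diameter and 6 mm thick, with a 34 mm head over the top 10 mm; 60 mm tall, about 0.06 kg. The point lies on its axis, half-way up (30 mm above its foot); z is its axis. It starts upright on the bare table in front of the display (table at height 0).
- mat_yellow: Yellow square mat, the vase's place, 66 x 66 mm, 3 mm thick, fixed on the front of the wooden display board (190 x 300 mm, 12 mm thick). Origin at the centre of its underside; its top is 3 mm above that, 15 mm above the table. x is towards the far side when its yaw is 0. The yellow and the white mat lie side by side, 72 mm apart, and may be exchanged from start to start.
- mat_white: White square mat, the mill's place, 66 x 66 mm, 3 mm thick, fixed on the front of the display board beside the yellow mat. Origin at the centre of its underside, its top 15 mm above the table. x is towards the far side when its yaw is 0.
- mat_black: Black oblong mat, the box's old place, 64 mm (x) by 124 mm (y), 3 mm thick, fixed on the back of the display board; its centre lies 67 mm farther back than the line of the other two. Origin at the centre of its underside, its top 15 mm above the table. x is towards the far side when its yaw is 0.
- clear_board: Grey cloth-covered rigid board flat on the table to one side of the display (either side), 170 mm (x) by 210 mm (y), 10 mm thick, fixed, empty at the start. Origin at the centre of its underside, its top 10 mm above the table. x is towards the far side when its yaw is 0.
- crate: Green plastic open crate on the other side of the display, 170 mm (x) by 210 mm (y) outside, 40 mm high, walls and floor 6 mm thick, fixed, empty at the start. Origin at the centre of its underside. x is towards the far side when its yaw is 0.
- cup_center (a point): Small white cup, 44 mm in diameter, 45 mm tall, loose, standing at one end of the display board (either end; a brass hand bell stands at the other), to be left alone. The point is its centre, half-way up.
Things that resemble listed ones, but are neither listed nor needed, are in the scene too. Of the things like the part that bears box_center, leave any that is pink or turquoise; of the rest the smaller one is meant.

How it is judged:
By the outcome, as a careful person would: the job done as asked, in the order asked, and still so for the second after the job is handed in, with the robot touching nothing.
It also fails if it takes over 141 s, if anything falls off the work surface, if the arm or the gripper's body presses on something with over 40 N, if the wrist force passes 120 N, or if a joint passes its speed limit or range.

## Working session

There is one attempt and no reset: what is moved stays moved. The work goes in short steps, Python scripts to look and compute and a tool call to move; the robot and the scene stay as the last step left them, time stands still between calls to the robot, and variables do not carry over. Pictures are saved under pics/ and viewed, and the job is handed in when it is done.

Besides the shell and the picture viewer there is one more tool, called as a command line: name --pt "numbers of a row" for each row, then --argument value for the rest. step_arm: Moves the arm, as the interface text tells. Its arguments: {"type":"object","properties":{"series":{"type":"array","items":{"type":"array","items":{"type":"number"}}},"grip_force":{"type":"number"}},"required":["series"]}

```bash
ls; mkdir -p pics; python3 - <<'E'
from plant import readout, optics
import cv2
print(readout.observe())
for n in ["scene","side","wrist"]:
    r=optics.read_camera(n); cv2.imwrite(f"pics/a_{n}.png",r["color"]); print(n,r["camera_matrix"].tolist(),r["R"].tolist(),r["t"])
E
```

```text
pics
{'time_s': 0.0, 'qpos': array([ 1.1900115 ,  0.46838133, -0.01158838,  1.6036292 ,  0.00602889,
        1.07140006, -0.05631651]), 'dq': array([-0.00025587,  0.00084247,  0.00044317, -0.00107021, -0.00042982,
        0.00137735, -0.0001041 ]), 'joint_torque': array([-4.22416242e-04, -5.32384157e+01,  2.11113790e-02, -2.51301795e+01,
        1.13566380e-02,  7.85620243e-03, -8.63455568e-06]), 'tool_pos': array([ 0.21527006, -0.61305099,  0.40373305]), 'eef_rot': array([-8.62932946e-04,  9.85777833e-01,  1.68051386e-01, -2.26397772e-04]), 'contact_force': array([0.29480899, 0.94604338, 0.11984871]), 'wrist_torque': array([ 0.03171866, -0.02311758,  0.04675361]), 'gripper_width': 0.085675869810271}
scene [[553.928520087146, 0.0, 323.3403508508522], [0.0, 553.928520087146, 234.0643408547735], [0.0, 0.0, 1.0]] [[0.41075244171239916, 0.9117465117820314, 0.000854330498173178], [0.7327258445999155, -0.32954362689701044, -0.5954106436963523], [-0.5425820382971067, 0.2451923657556694, -0.8034210823052228]] [-0.18578722 -0.29546409  1.20844574]
side [[496.57370590583656, 0.0, 313.22251856878347], [0.0, 496.57370590583656, 231.14059740014525], [0.0, 0.0, 1.0]] [[-0.9496508188889582, -0.31325992471302255, 0.005616204440938458], [-0.24182366783227016, 0.721458108830161, -0.6488601628081009], [0.19921002951578223, -0.6175487161123394, -0.7608869478236054]] [0.44976693 0.16473199 0.77213522]
wrist [[407.35360320747736, 0.0, 318.0704082168724], [0.0, 407.35360320747736, 241.64522190437256], [0.0, 0.0, 1.0]] [[0.33091899266013, -0.9436559312390553, -0.002470573649601954], [-0.8969597702318269, -0.3153549408785408, 0.30986195611782036], [-0.293182180363123, -0.10032320120911861, -0.9507783466280044]] [-0.6490917  -0.04125364  0.38115656]
```

View pics/a_scene.png

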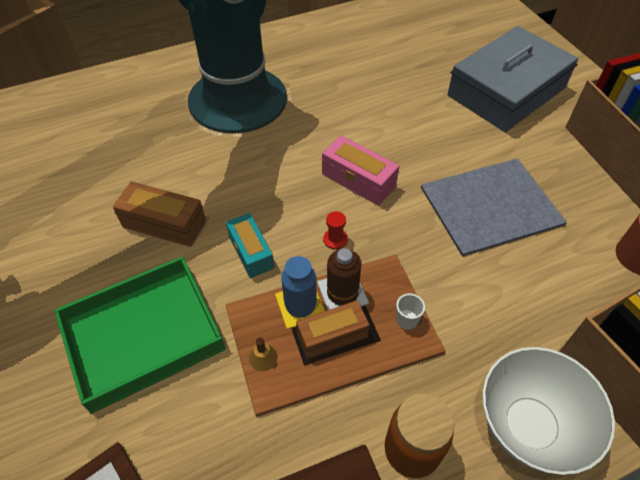

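View pics/a_side.png

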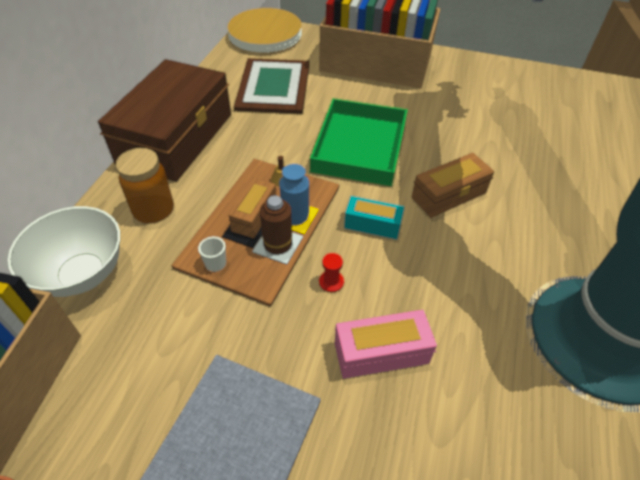

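View pics/a_wrist.png

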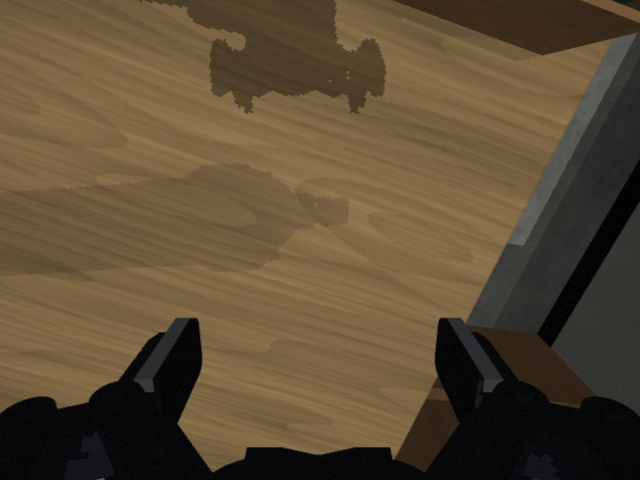

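The scene camera looks from the far side. It shows the display board centred near (335,335), the vase at (299,285), the mill at (344,280), and the box at (333,330). The grey board is at (492,205), the crate at (140,335), the marker at (336,230) and the cup at (410,310).

```bash
cat > h.py <<'E'
import numpy as np, cv2
from plant import readout, optics, job, finder
def cam(n):
    r=optics.read_camera(n); return r
def ray(r,px):
    K=r["camera_matrix"];d=np.linalg.solve(K,np.array([px[0],px[1],1.]));R=np.array(r["R"]);t=np.array(r["t"])
    return -R.T@t, R.T@d/np.linalg.norm(d)
def onz(r,px,z):
    o,d=ray(r,px); return o+d*(z-o[2])/d[2]
def tri(rs,pxs):
    A=np.zeros((3,3));b=np.zeros(3);L=[]
    for r,p in zip(rs,pxs):
        o,d=ray(r,p);P=np.eye(3)-np.outer(d,d);A+=P;b+=P@o;L.append((o,P))
    X=np.linalg.solve(A,b); return X,[float(np.linalg.norm(P@(X-o)))*1000 for o,P in L]
def proj(r,X):
    c=np.array(r["R"])@np.asarray(X,float)+np.array(r["t"]);p=np.array(r["camera_matrix"])@c;return p[:2]/p[2]
E
python3 - <<'E'
from h import *
np.set_printoptions(precision=4,suppress=True)
rs={n:cam(n) for n in ["scene","side"]}
Z=dict(vase_center=.07,mill_center=.07,box_center=.037,marker_center=.03,mat_yellow=.012,mat_white=.012,mat_black=.012,clear_board=0,crate=0,cup_center=.0345)
for k,z in Z.items():
    for n in rs:
        for d in finder.pinpoint(n,k)[:4]:
            print(k,n,round(d["p"],2),np.round(d["pixel"],1),onz(rs[n],d["pixel"],z))
E
```

```text
vase_center scene 0.89 [302.  286.7] [ 0.5364 -0.0736  0.07  ]
vase_center scene 0.59 [489.3 205.8] [0.5198 0.2779 0.07  ]
vase_center side 0.64 [292.4 193.6] [ 0.5379 -0.0766  0.07  ]
mill_center scene 0.89 [339.  274.4] [ 0.5395 -0.0128  0.07  ]
mill_center side 0.72 [277.3 221.2] [ 0.5398 -0.0075  0.07  ]
box_center scene 0.81 [247.6 244.8] [ 0.4048 -0.1181  0.037 ]
box_center scene 0.78 [159.4 214.2] [ 0.2794 -0.2367  0.037 ]
box_center scene 0.72 [333.4 326.1] [ 0.6012 -0.0504  0.037 ]
box_center scene 0.67 [360.7 168. ] [0.325  0.1339 0.037 ]
box_center side 0.92 [373.5 219.6] [ 0.3918 -0.092   0.037 ]
box_center side 0.66 [447.8 180.3] [ 0.2816 -0.2348  0.037 ]
box_center side 0.6 [255.3 206.7] [ 0.6021 -0.0545  0.037 ]
marker_center scene 0.56 [333.5 227.3] [0.4257 0.0313 0.03  ]
marker_center side 0.66 [331.9 273.2] [0.4292 0.0378 0.03  ]
mat_yellow scene 0.71 [299.2 306.7] [ 0.5359 -0.0801  0.012 ]
mat_yellow side 0.64 [295.4 216.5] [ 0.5334 -0.0762  0.012 ]
mat_white scene 0.62 [342.3 289. ] [ 0.5346 -0.003   0.012 ]
mat_white side 0.72 [276.5 246.4] [0.5412 0.0009 0.012 ]
mat_black scene 0.92 [335.9 335.2] [ 0.6055 -0.0477  0.012 ]
mat_black scene 0.65 [340.8 286.7] [ 0.5296 -0.0033  0.012 ]
mat_black side 0.97 [254.7 218.1] [ 0.6031 -0.0486  0.012 ]
clear_board scene 0.71 [332.2 330.6] [ 0.5906 -0.0469 -0.    ]
clear_board scene 0.59 [491.5 207.5] [0.4835 0.3277 0.    ]
clear_board side 0.82 [232.3 446.3] [0.4784 0.3304 0.    ]
crate scene 0.59 [141.4 334.5] [ 0.4735 -0.3237 -0.    ]
crate scene 0.28 [335.2 329. ] [ 0.59   -0.0414  0.    ]
crate side 0.82 [361.7 146.5] [ 0.4704 -0.3222  0.    ]
crate side 0.45 [254.  220.1] [ 0.6075 -0.0533  0.    ]
cup_center scene 0.59 [407.2 313.2] [0.6268 0.0635 0.0345]
cup_center scene 0.45 [332.  332.7] [ 0.6092 -0.0564  0.0345]
cup_center side 0.82 [213.2 254.6] [0.6275 0.0673 0.0345]
```

```bash
python3 - <<'E'
from h import *
np.set_printoptions(precision=4,suppress=True)
rs={n:cam(n) for n in ["scene","side"]}
C={"disp":("scene",[(228,303),(399,257),(443,352),(257,412)],.012),
"disp2":("side",[(259,162),(338,186),(272,300),(176,266)],.012),
"grey":("scene",[(421,187),(518,160),(565,222),(463,252)],.010),
"crate":("scene",[(57,312),(184,260),(223,341),(90,408)],.04)}
for k,(n,p,z) in C.items():
    P=np.array([onz(rs[n],q,z) for q in p]);print(k,P[:,:2].tolist(),P.mean(0)[:2],[round(float(np.linalg.norm(P[i,:2]-P[i-1,:2])),3) for i in range(4)])
    for i in range(4):
        e=P[i]-P[i-1]; print("   yaw",round(float((np.arctan2(e[1],e[0])+np.pi/4)%(np.pi/2)-np.pi/4),3))
for n,s in (("scene",(230,220,220,210)),("side",(150,120,220,200))):
    x,y,w,h=s; im=rs[n]["color"][y:y+h,x:x+w]; cv2.imwrite(f"pics/z_{n}.png",cv2.resize(im,None,fx=2.7,fy=2.7,interpolation=cv2.INTER_CUBIC))
E
```

```text
disp [[0.48263302592084306, -0.18211489864241753], [0.5170462181931281, 0.11252107002494888], [0.6976790315005789, 0.08895809520604037], [0.6679136023085196, -0.20055122411438575]] [ 0.5913 -0.0453] [0.186, 0.297, 0.182, 0.291]
   yaw -0.099
   yaw -0.116
   yaw -0.13
   yaw -0.102
disp2 [[0.6540862830240011, -0.19379524721856073], [0.4815600069488388, -0.17822075430414425], [0.5084061520853772, 0.10636746268405944], [0.6872922108054011, 0.09470603065396094]] [ 0.5828 -0.0427] [0.29, 0.173, 0.286, 0.179]
   yaw -0.115
   yaw -0.09
   yaw -0.094
   yaw -0.065
grey [[0.3931162548360715, 0.22836253100514559], [0.4100209568889889, 0.4372993353324346], [0.5715224424974468, 0.4217775949924648], [0.5520546900499832, 0.21902469914666994]] [0.4817 0.3266] [0.159, 0.21, 0.162, 0.204]
   yaw -0.059
   yaw -0.081
   yaw -0.096
   yaw -0.096
crate [[0.40657105709963326, -0.42808415284514917], [0.39307276789628665, -0.2239036419448091], [0.5575444132008596, -0.2107820987951008], [0.5784238780916289, -0.40899838330579097]] [ 0.4839 -0.3179] [0.173, 0.205, 0.165, 0.199]
   yaw 0.111
   yaw 0.066
   yaw 0.08
   yaw 0.105
```

View pics/z_scene.png

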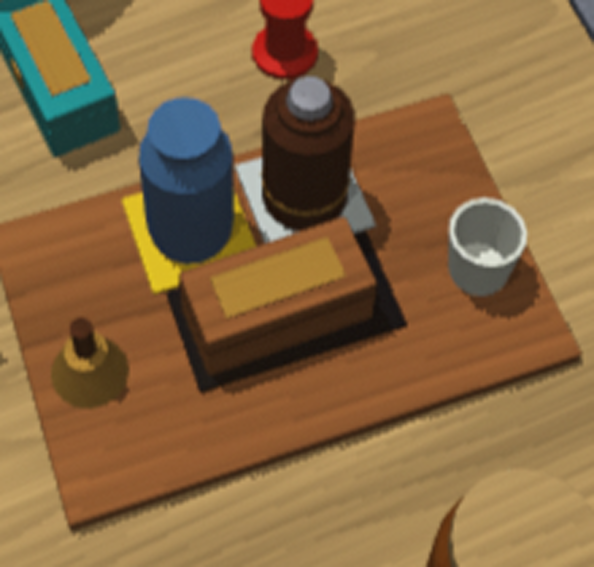

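View pics/z_side.png

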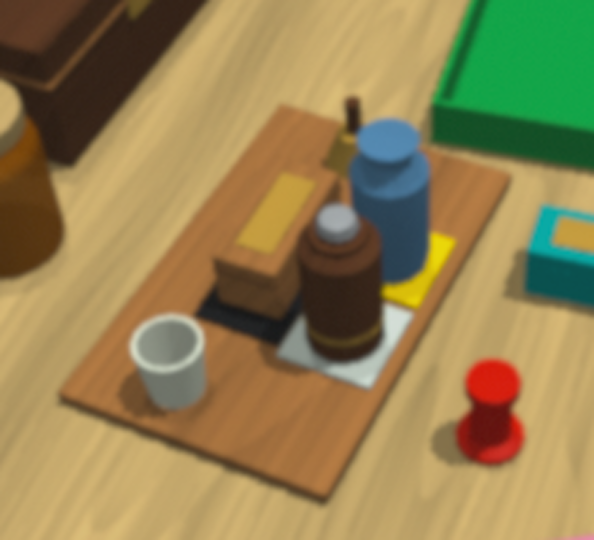

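```bash
python3 - <<'E'
from h import *
from scipy.optimize import least_squares
np.set_printoptions(precision=4,suppress=True)
rs={n:cam(n) for n in ["scene","side"]}
off={"scene":(230,220),"side":(150,120)}
Y=(0,-.036);W=(0,.036);B=(.067,0)
h=.033
O=[("scene",123,200,Y,-h,-h),("scene",160,290,Y,h,-h),("scene",238,168,W,-h,-h),("scene",373,228,W,h,h),
("scene",205,390,B,.032,-.062),("scene",405,323,B,.032,.062),
("side",456,238,Y,-h,-h),("side",416,306,Y,-h,h),("side",413,310,W,-h,-h),("side",372,387,W,-h,h),("side",277,355,W,h,h),("side",197,315,B,.032,.062)]
def f(p,cams=("scene","side"),full=False):
    c,s=np.cos(p[2]),np.sin(p[2]);e=[]
    for n,u,v,m,a,b in O:
        if n not in cams: continue
        q=np.array([u,v])/2.7+off[n]
        w=onz(rs[n],q,.015)[:2]; x,y=m[0]+a,m[1]+b
        e.append(np.array([p[0]+c*x-s*y,p[1]+s*x+c*y])-w)
    return np.array(e) if full else np.ravel(e)
for cs in (("scene","side"),("scene",),("side",)):
    r=least_squares(lambda p:f(p,cs),[.536,-.04,-.1],loss="soft_l1",f_scale=.003);p=r.x
    print(cs,p);print(f(p,cs,True)*1000)
    c,s=np.cos(p[2]),np.sin(p[2])
    for k,(x,y) in dict(Y=Y,W=W,B=B).items(): print(k,p[0]+c*x-s*y,p[1]+s*x+c*y)
M={}
for k,z in (("vase_center",.07),("mill_center",.07),("box_center",.037),("marker_center",.03)):
    bb=[]
    for n in rs:
        for d in finder.silhouettes(n,k)[:5]:
            print(k,n,round(d["p"],2),np.round(d["box"],1))
E
```

```text
('scene', 'side') [ 0.5376 -0.0408 -0.0809]
[[-1.147  -0.1755]
 [ 0.0516 -3.1993]
 [-3.1313 -0.5557]
 [-2.9384  3.73  ]
 [-0.4938 -1.1553]
 [-0.034   2.7738]
 [ 1.195   0.5052]
 [ 0.2925 -0.6674]
 [ 0.0228  1.4189]
 [ 1.5259 -0.737 ]
 [ 0.82   -1.393 ]
 [ 3.339   0.4691]]
Y 0.5347413285404898 -0.07663393643611306
W 0.5405565883111367 -0.004869162669313698
B 0.604430067347696 -0.04616297183928759
('scene',) [ 0.5391 -0.0407 -0.0925]
[[-0.4439  0.3783]
 [ 0.688  -3.4126]
 [-1.5914 -0.0746]
 [-0.6981  3.3773]
 [ 0.1574 -2.1428]
 [ 2.0583  1.6611]]
Y 0.5357946334396083 -0.07649702284540535
W 0.5424467035864281 -0.004804973336678196
B 0.6058341034725282 -0.04684111892211024
('side',) [ 0.5366 -0.0407 -0.0769]
[[ 0.3913  0.42  ]
 [-0.7734 -0.7319]
 [-1.0669  1.3564]
 [ 0.174  -0.7788]
 [-0.5111 -1.1727]
 [ 2.0564  0.9494]]
Y 0.5338169511273944 -0.07657766965625334
W 0.5393462149264064 -0.004790294430236534
B 0.6033837238622216 -0.045829269189547946
vase_center scene 0.92 [299.5 286.1  35.3  61.3]
vase_center side 0.8 [294.4 195.8  34.5  61.5]
mill_center scene 0.91 [343.4 276.9  37.3  52.9]
mill_center scene 0.29 [300.4 285.5  35.1  62.2]
mill_center side 0.88 [276.1 225.9  33.9  61.5]
box_center scene 0.91 [361.  171.6  73.   67.1]
box_center scene 0.78 [333.8 330.4  73.7  55.2]
box_center scene 0.7 [249.9 246.5  53.   67.3]
box_center scene 0.63 [158.1 215.1  91.8  66.5]
box_center side 0.95 [373.1 220.8  62.1  38.7]
box_center side 0.89 [386.3 342.9 104.   64.6]
box_center side 0.78 [452.8 184.3  82.7  65.6]
box_center side 0.69 [252.2 208.9  47.8  59.9]
box_center side 0.42 [296.4 196.   32.3  62.4]
marker_center scene 0.64 [336.1 230.8  28.6  41.2]
marker_center side 0.86 [331.1 273.9  20.5  36.9]
marker_center side 0.55 [296.7 195.8  35.2  63.4]
```

step_arm --pt "4 8 0.5 0 0 0.17 100" --pt "8 16 1 0 0 0.33 100" --pt "12 23 1.5 0 0 0.5 100" --pt "16 30 1.5 0 0 0.67 100" --pt "20 38 1.5 0 0 0.83 100" --pt "24 46 1.5 0 0 1.0 100" --pt "28 53 1.5 0 0 1.15 100" --pt "30 56 1.5 0 0 1.15 100"

```text
time_s: 2.85
tool_pos: [0.4498, -0.17, 0.4196]
eef_rot: [0.001, 0.736, 0.677, 0.0]
contact_force: [1.8, -0.0, -0.4]
gripper_width: 0.0857
```

```bash
cat >> h.py <<'E'
def st():
    s=readout.observe();q=s["eef_rot"]
    from scipy.spatial.transform import Rotation as Ro
    R=Ro.from_quat([q[1],q[2],q[3],q[0]]).as_matrix()
    print("t",round(s["time_s"],2),"tcp",np.round(s["tool_pos"],4),"toolz",np.round(R[:,2],3),"jawyaw",round(float(np.arctan2(R[1,1],R[0,1])),3),"w",round(s["gripper_width"],4),"F",np.round(s["contact_force"],1),"q",np.round(s["qpos"],2))
    return s,R
def snap(n,f,crop=None,fx=1):
    r=cam(n);im=r["color"]
    if crop: x,y,w,h=crop; im=im[y:y+h,x:x+w]
    cv2.imwrite(f"pics/{f}.png",cv2.resize(im,None,fx=fx,fy=fx,interpolation=cv2.INTER_CUBIC)); return r
E
python3 - <<'E'
from h import *
st(); r=snap("wrist","b_wrist"); print("cam",-np.array(r["R"]).T@r["t"])
E
```

```text
t 2.85 tcp [ 0.4498 -0.17    0.4196] toolz [ 0.001 -0.001 -1.   ] jawyaw -0.082 w 0.0857 F [ 1.8 -0.  -0.4] q [ 0.72  0.2  -0.48  1.96  0.11  1.    0.11]
cam [ 0.45567226 -0.09151509  0.38932573]
```

View pics/b_wrist.png

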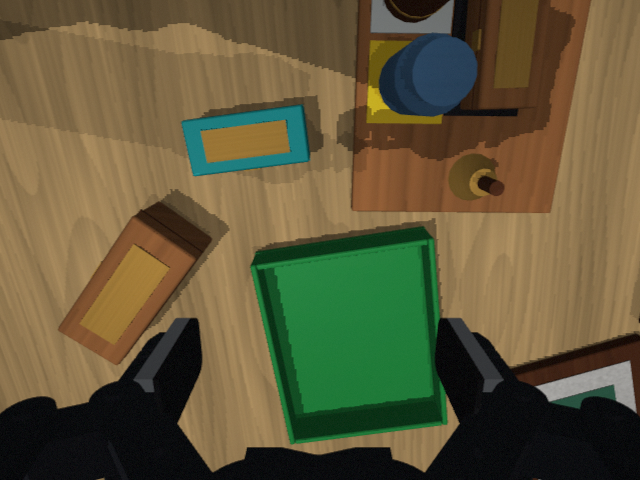

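step_arm --pt "6 -2 0 0 0 0 100" --pt "11 -4 0 0 0 0 100" --pt "11 -4 0 0 0 0 100" --pt "11 -4 0 0 0 0 100"

```text
time_s: 3.4
tool_pos: [0.5628, -0.2019, 0.4196]
eef_rot: [-0.001, 0.732, 0.681, 0.003]
contact_force: [0.5, 0.9, -0.1]
gripper_width: 0.0851
```

```bash
python3 - <<'E'
from h import *
st(); r=snap("wrist","c_wrist")
for k,z in (("mat_yellow",.012),("mat_white",.012),("mat_black",.012),("vase_center",.07),("mill_center",.07),("box_center",.037),("crate",0)):
    for d in finder.pinpoint("wrist",k)[:2]: print(k,round(d["p"],2),onz(r,d["pixel"],z))
E
```

```text
t 3.4 tcp [ 0.5628 -0.2019  0.4196] toolz [ 0.003  0.004 -1.   ] jawyaw -0.072 w 0.0851 F [ 0.5  0.9 -0.1] q [ 0.64  0.41 -0.46  1.7   0.2   1.08  0.05]
box_center 0.88 [ 0.6035761  -0.05489457  0.037     ]
box_center 0.8 [ 0.27741743 -0.23502941  0.037     ]
crate 0.91 [ 0.47575213 -0.32061088  0.        ]
crate 0.52 [ 0.60703775 -0.04611472  0.        ]
```

View pics/c_wrist.png

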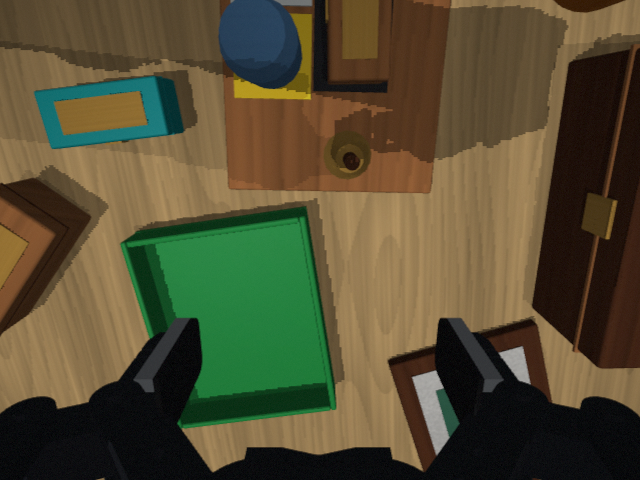

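step_arm --pt "0 6 0 0 0 0 100" --pt "-1 12 0 0 0 0 100" --pt "-1 13 0 0 0 0 100" --pt "-1 13 0 0 0 0 100"

```text
time_s: 4.3
tool_pos: [0.5528, -0.0715, 0.421]
eef_rot: [0.001, 0.732, 0.682, 0.003]
contact_force: [1.2, -0.1, 0.4]
gripper_width: 0.0855
```

```bash
python3 - <<'E'
from h import *
st(); r=snap("wrist","d_wrist")
for k,z in (("mat_yellow",.012),("mat_white",.012),("mat_black",.012),("vase_center",.07),("mill_center",.07),("box_center",.037),("crate",0)):
    for d in finder.pinpoint("wrist",k)[:2]: print(k,round(d["p"],2),np.round(d["pixel"],1),onz(r,d["pixel"],z))
E
```

```text
t 4.3 tcp [ 0.5528 -0.0715  0.421 ] toolz [ 0.006  0.002 -1.   ] jawyaw -0.071 w 0.0855 F [ 1.2 -0.1  0.4] q [ 0.48  0.35 -0.51  1.79  0.19  1.05 -0.17]
box_center 0.7 [373.7 181.9] [ 0.60393178 -0.05540097  0.037     ]
box_center 0.7 [156.  253.1] [ 0.40225278 -0.10665376  0.037     ]
crate 0.63 [265.5 411.4] [ 0.47518965 -0.3208449   0.        ]
```

View pics/d_wrist.png

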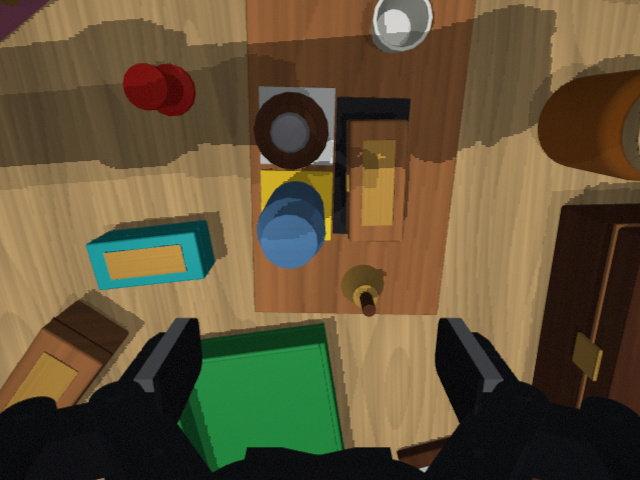

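```bash
python3 - <<'E'
from h import *
np.set_printoptions(precision=4,suppress=True)
r=cam("wrist")
for k,p,z in (("vase top",(290,240),.125),("mill knob",(290,132),.125)): print(k,onz(r,p,z))
def poly(k,P,z):
    P=np.array([onz(r,q,z) for q in P])[:,:2]; print(k,P.mean(0),[round(float(np.linalg.norm(P[i]-P[i-1])),4) for i in range(len(P))],[round(float(((lambda e:np.arctan2(e[1],e[0]))(P[i]-P[i-1])+np.pi/4)%(np.pi/2)-np.pi/4),3) for i in range(len(P))]);return P
poly("box",[(350,120),(409,121),(402,241),(347,240)],.059)
print(poly("white",[(259,87),(335,88),(334,164),(260,164)],.015))
print(poly("blackNEAR",[(338,97),(410,98)],.015))
print(poly("disp",[(247,0),(254,312),(437,315),(473,0)],.012))
E
python3 - <<'E'
import cv2
im=cv2.imread('pics/d_wrist.png')[70:330,230:490];cv2.imwrite('pics/d2.png',cv2.resize(im,(598,598),interpolation=cv2.INTER_CUBIC))
E
```

```text
vase top [ 0.5339 -0.0765  0.125 ]
mill knob [ 0.5407 -0.0055  0.125 ]
box [ 0.6034 -0.0539] [0.0982, 0.0461, 0.0984, 0.0471] [-0.076, -0.091, -0.067, -0.095]
white [ 0.5401 -0.0062] [0.0658, 0.0656, 0.065, 0.0675] [-0.105, -0.086, -0.076, -0.075]
[[ 0.5104  0.0291]
 [ 0.5757  0.0235]
 [ 0.5708 -0.0413]
 [ 0.5035 -0.0363]]
blackNEAR [0.6091 0.0132] [0.0627, 0.0627] [-0.087, -0.087]
[[0.5779 0.016 ]
 [0.6404 0.0105]]
disp [ 0.587  -0.0529] [0.1854, 0.2843, 0.1895, 0.2883] [-0.073, -0.102, -0.095, -0.088]
[[ 0.5081  0.0964]
 [ 0.4791 -0.1865]
 [ 0.6678 -0.2044]
 [ 0.6931  0.0828]]
```

View pics/d2.png

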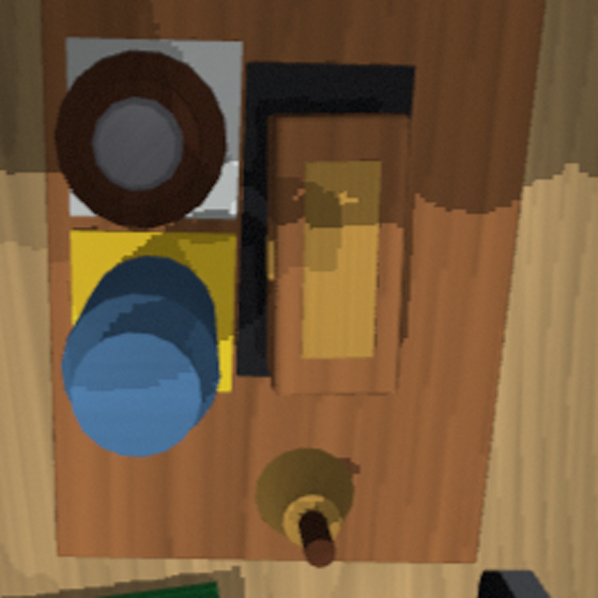

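The wrist view puts the vase axis at (0.534,-0.0765), the mill at (0.5407,-0.0055) and the box at about (0.6035,-0.053). The board yaw is about -0.083. All of this matches the scene and side fits. I'll take the mill first.

step_arm --pt "-0.6 4 0 0 0 0 100" --pt "-1.2 6.6 0 0 0.006 -0.012 100" --pt "-1.2 6.6 -5 0 0.006 -0.012 100" --pt "-1.2 6.6 -10 0 0.006 -0.012 100" --pt "-1.2 6.6 -14 0 0.006 -0.012 100" --pt "-1.2 6.6 -17 0 0.006 -0.012 100" --pt "-1.2 6.6 -18 0 0.006 -0.012 100" --pt "-1.2 6.6 -18 0 0.006 -0.012 100"

```text
time_s: 5.75
tool_pos: [0.541, -0.0066, 0.2405]
eef_rot: [-0.002, 0.737, 0.676, 0.001]
contact_force: [0.2, -0.2, -0.5]
gripper_width: 0.0853
```

```bash
python3 - <<'E'
from h import *
st(); r=snap("wrist","e_wrist"); print(proj(r,(.5405,-.005,.11)))
E
```

```text
t 5.75 tcp [ 0.541  -0.0066  0.2405] toolz [-0.001  0.003 -1.   ] jawyaw -0.085 w 0.0853 F [ 0.2 -0.2 -0.5] q [ 0.3   0.57 -0.44  1.96  0.36  0.69 -0.45]
[318.96924751 388.04547201]
```

View pics/e_wrist.png

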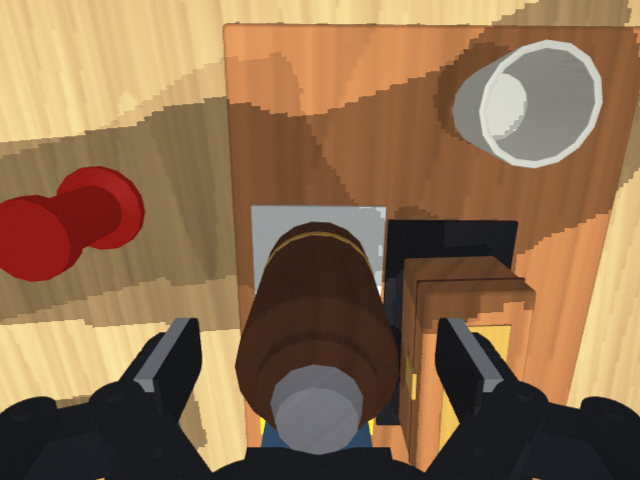

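The mill at (318,380) sits centred between the fingers, at (180,350) and (457,350). Closing.

step_arm --pt "0 0 0 0 0 0 45" --pt "0 0 0 0 0 0 45" --pt "0 0 0 0 0 0 45" --pt "0 0 0 0 0 0 45" --pt "0 0 0 0 0 0 45" --pt "0 0 0 0 0 0 45" --grip_force 40

```text
time_s: 6.55
tool_pos: [0.5417, -0.0064, 0.2427]
eef_rot: [-0.0, 0.737, 0.676, 0.002]
contact_force: [-1.8, 0.4, 5.5]
gripper_width: 0.0509
```

step_arm --pt "0 0 2 0 0 0 45" --pt "0 0 6 0 0 0 45" --pt "0 0 10 0 0 0 45" --pt "-1 5 11 0 0 0 45" --pt "-2 11 11 0 0 0 45" --pt "-3 17 11 0 0 0 45" --pt "-4 23 11 0 0 0 45" --pt "-5 29 11 0 0 0 45"

```text
time_s: 7.55
tool_pos: [0.4912, 0.2851, 0.3531]
eef_rot: [0.0, 0.737, 0.676, 0.002]
contact_force: [1.2, -0.4, -2.5]
gripper_width: 0.051
```

step_arm --pt "-0.7 5 0 0 0 0 45" --pt "-0.7 8 0 0 0 0 45" --pt "-0.7 8 0 0 0 0 45"

```text
time_s: 7.92
tool_pos: [0.4828, 0.3678, 0.3534]
eef_rot: [-0.001, 0.735, 0.678, 0.002]
contact_force: [-0.3, -0.3, -1.5]
gripper_width: 0.0506
```

```bash
python3 - <<'E'
from h import *
st(); r=snap("wrist","f_wrist"); r=snap("scene","f_scene")
E
```

```text
t 7.92 tcp [0.4828 0.3678 0.3534] toolz [ 0.002  0.004 -1.   ] jawyaw -0.081 w 0.0506 F [-0.3 -0.3 -1.5] q [-0.28  0.53 -0.58  1.73  0.33  0.98 -1.06]
```

View pics/f_scene.png

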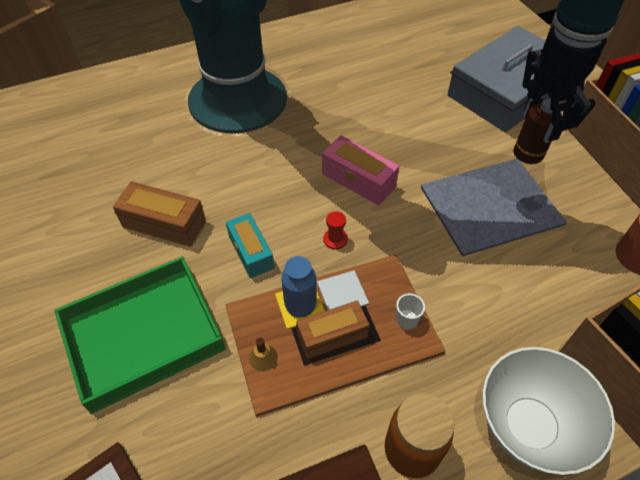

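View pics/f_wrist.png

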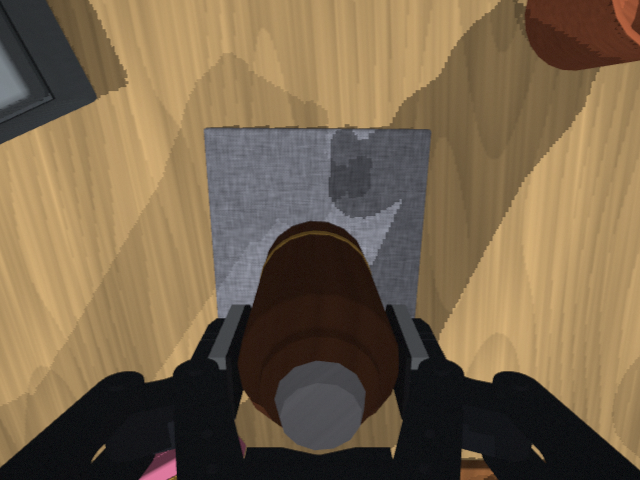

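The mill is held upright over the grey board. In the wrist view its foot is around (318,260) and the board spans columns 207 to 430. Lowering it now.

step_arm --pt "0 0.8 -4 0 0 0 45" --pt "0 0.8 -8 0 0 0 45" --pt "0 0.8 -10 0 0 0 45" --pt "0 0.8 -11 0 0 0 45" --pt "0 0.8 -11.4 0 0 0 45" --pt "0 0.8 -11.4 0 0 0 45"

```text
time_s: 8.78
tool_pos: [0.4845, 0.3727, 0.2398]
eef_rot: [0.0, 0.737, 0.676, 0.002]
contact_force: [0.5, -0.3, -0.6]
gripper_width: 0.0508
```

step_arm --pt "0 0 -0.15 0 0 0 45" --pt "0 0 -0.25 0 0 0 45" --pt "0 0 -0.3 0 0 0 45"

```text
time_s: 9.15
tool_pos: [0.4847, 0.3731, 0.2377]
eef_rot: [0.001, 0.737, 0.676, 0.003]
contact_force: [-1.9, -0.3, 5.9]
gripper_width: 0.0505
```

Contact: upward force has risen and the height is as expected. Releasing slowly.

step_arm --pt "0 0 0 0 0 0 65" --pt "0 0 0 0 0 0 75" --pt "0 0 0 0 0 0 100" --pt "0 0 0 0 0 0 100" --pt "0 0 0.5 0 0 0 100" --pt "0 0 4 0 0 0 100" --pt "0 0 10 0 0 0 100" --pt "0 0 16 0 0 0 100"

```text
time_s: 10.15
tool_pos: [0.4844, 0.373, 0.3995]
eef_rot: [0.0, 0.737, 0.676, 0.003]
contact_force: [1.1, 0.5, -0.4]
gripper_width: 0.0857
```

```bash
python3 - <<'E'
from h import *
st(); r=snap("wrist","g_wrist"); r2=snap("scene","g_scene",(400,80,240,200),2.5)
E
```

```text
t 10.15 tcp [0.4844 0.373  0.3995] toolz [ 0.004  0.003 -1.   ] jawyaw -0.086 w 0.0857 F [ 1.1  0.5 -0.4] q [-0.27  0.49 -0.6   1.68  0.31  1.07 -1.04]
```

View pics/g_scene.png

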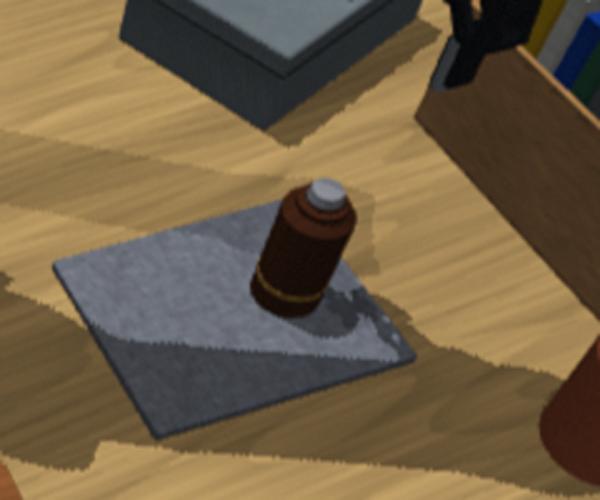

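View pics/g_wrist.png

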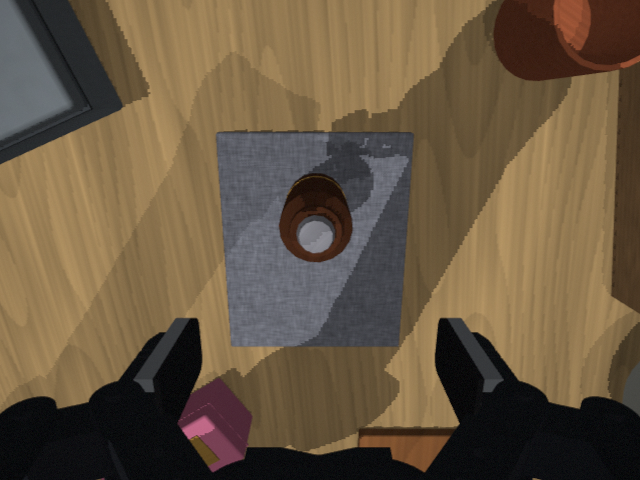

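The mill stands upright on the grey board, with its knob at (315,237) in the wrist view. Now the vase.

step_arm --pt "0.7 -6 0 0 0 0 100" --pt "1.4 -12 0 0 0 0 100" --pt "2.1 -18 0 0 0 0 100" --pt "2.8 -24 0 0 0 0 100" --pt "3.5 -30 0 0 0 0 100" --pt "4.2 -36 0 0 0 0 100" --pt "5 -42 0 0 0 0 100" --pt "5 -45 0 0 0 0 100"

```text
time_s: 11.25
tool_pos: [0.5352, -0.0791, 0.4054]
eef_rot: [0.002, 0.738, 0.674, 0.009]
contact_force: [-0.4, 0.3, -0.5]
gripper_width: 0.0853
```

step_arm --pt "0 0 0 0 0 0 100" --pt "0 0 -6 0 0 0 100" --pt "0 0 -11 0 0 0 100" --pt "0 0 -14 0 0 0 100" --pt "0 0 -15.7 0 0 0 100" --pt "0 0 -15.7 0 0 0 100"

```text
time_s: 12.0
tool_pos: [0.5351, -0.0779, 0.2478]
eef_rot: [0.001, 0.738, 0.675, 0.009]
contact_force: [-0.2, -0.2, -0.7]
gripper_width: 0.0852
```

```bash
python3 - <<'E'
from h import *
st(); r=snap("wrist","h_wrist")
E
```

```text
t 12.0 tcp [ 0.5351 -0.0779  0.2478] toolz [ 0.014  0.011 -1.   ] jawyaw -0.089 w 0.0852 F [-0.2 -0.2 -0.7] q [ 0.41  0.55 -0.41  1.96  0.32  0.68 -0.28]
```

View pics/h_wrist.png

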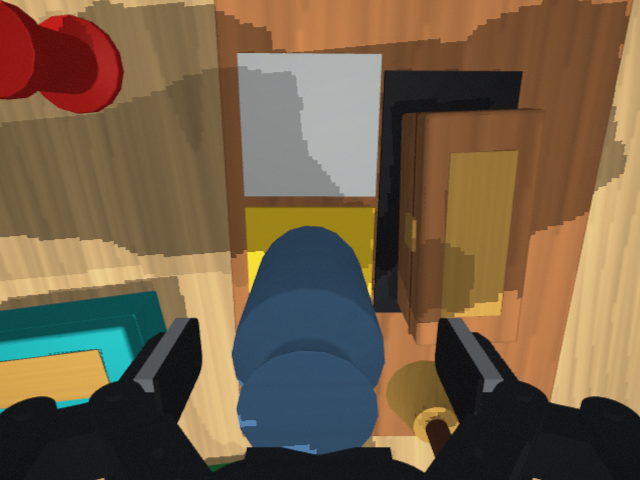

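step_arm --pt "-0.1 0.1 -0.3 -0.011 0.014 0.005 100" --pt "-0.1 0.1 -0.6 -0.011 0.014 0.005 100" --pt "-0.1 0.1 -0.6 -0.011 0.014 0.005 45" --pt "-0.1 0.1 -0.6 -0.011 0.014 0.005 45" --pt "-0.1 0.1 -0.6 -0.011 0.014 0.005 45" --pt "-0.1 0.1 -0.6 -0.011 0.014 0.005 45" --pt "-0.1 0.1 -0.6 -0.011 0.014 0.005 45" --pt "-0.1 0.1 -0.6 -0.011 0.014 0.005 45" --grip_force 40

```text
time_s: 13.05
tool_pos: [0.5346, -0.0773, 0.2433]
eef_rot: [0.001, 0.736, 0.677, 0.0]
contact_force: [-2.5, -0.5, 5.8]
gripper_width: 0.0506
```

step_arm --pt "0 0 2 0 0 0 45" --pt "0 0 6 0 0 0 45" --pt "0 0 10 0 0 0 45" --pt "-1 5 11 0 0 0 45" --pt "-2 11 11 0 0 0 45" --pt "-3 17 11 0 0 0 45" --pt "-4 23 11 0 0 0 45" --pt "-5 29 11 0 0 0 45"

```text
time_s: 14.05
tool_pos: [0.484, 0.2143, 0.3529]
eef_rot: [0.001, 0.737, 0.676, 0.0]
contact_force: [0.9, 0.1, -1.8]
gripper_width: 0.0502
```

step_arm --pt "0.2 5 0 0 0 0 45" --pt "0.2 6 0 0 0 0 45" --pt "0.2 6 0 0 0 0 45" --pt "0.2 6 0 0 0 0 45"

```text
time_s: 14.55
tool_pos: [0.4864, 0.2724, 0.3524]
eef_rot: [0.001, 0.737, 0.675, -0.0]
contact_force: [0.2, 0.4, -2.9]
gripper_width: 0.0505
```

```bash
python3 - <<'E'
from h import *
st(); r=snap("wrist","i_wrist")
E
```

```text
t 14.55 tcp [0.4864 0.2724 0.3524] toolz [ 0.001 -0.003 -1.   ] jawyaw -0.088 w 0.0505 F [ 0.2  0.4 -2.9] q [-0.12  0.45 -0.57  1.85  0.3   0.93 -0.91]
```

View pics/i_wrist.png

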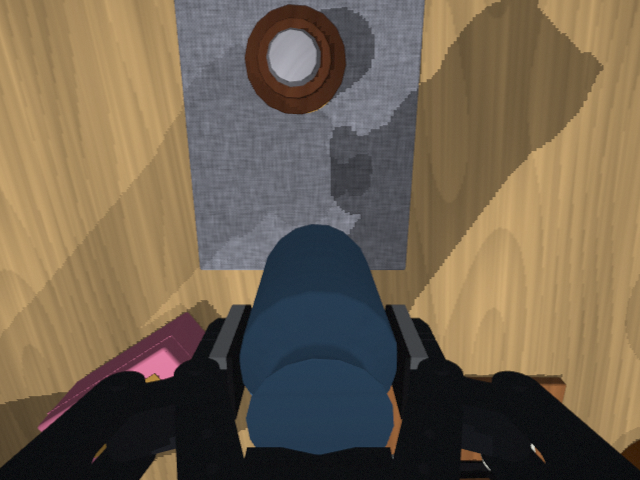

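step_arm --pt "0 0.8 -4 0 0 0 45" --pt "0 0.8 -8 0 0 0 45" --pt "0 0.8 -10 0 0 0 45" --pt "0 0.8 -11 0 0 0 45" --pt "0 0.8 -11.3 0 0 0 45" --pt "0 0.8 -11.5 0 0 0 45" --pt "0 0.8 -11.6 0 0 0 45"

```text
time_s: 15.48
tool_pos: [0.4869, 0.2809, 0.2382]
eef_rot: [0.002, 0.737, 0.675, 0.001]
contact_force: [-3.9, -1.3, 10.8]
gripper_width: 0.0505
```

step_arm --pt "0 0 0 0 0 0 65" --pt "0 0 0 0 0 0 75" --pt "0 0 0 0 0 0 100" --pt "0 0 0 0 0 0 100" --pt "0 0 0.5 0 0 0 100" --pt "0 0 4 0 0 0 100" --pt "0 0 10 0 0 0 100" --pt "0 0 16 0 0 0 100"

```text
time_s: 16.48
tool_pos: [0.4867, 0.2808, 0.4]
eef_rot: [0.002, 0.737, 0.675, 0.0]
contact_force: [0.8, 0.6, 0.5]
gripper_width: 0.085
```

```bash
python3 - <<'E'
from h import *
st(); r=snap("wrist","j_wrist"); r2=snap("scene","j_scene",(400,80,240,200),2.5)
for k,z in (("vase_center",.065),("mill_center",.065)):
    for d in finder.pinpoint("scene",k)[:2]: print(k,d["p"],onz(r2,d["pixel"],z))
E
```

```text
t 16.48 tcp [0.4867 0.2808 0.4   ] toolz [ 0.003 -0.002 -1.   ] jawyaw -0.088 w 0.085 F [0.8 0.6 0.5] q [-0.11  0.4  -0.6   1.8   0.26  1.02 -0.89]
mill_center 0.63 [0.48302549 0.37408924 0.065     ]
```

View pics/j_scene.png

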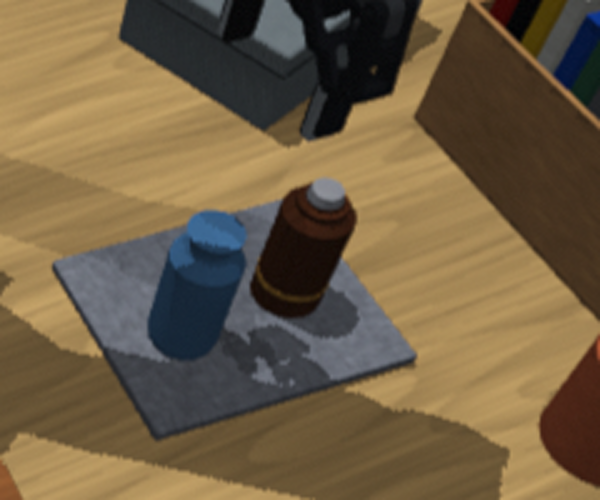

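View pics/j_wrist.png

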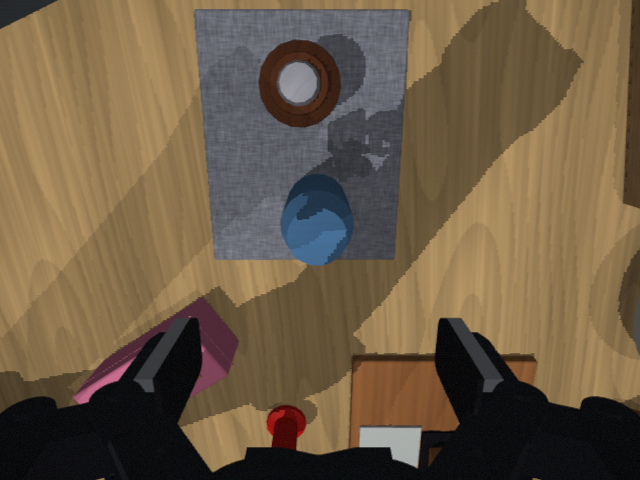

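Vase and mill both stand upright on the grey board. Next is the box.

step_arm --pt "1 -5 0 0 0 0 100" --pt "3 -11 0 0 0 0 100" --pt "5 -17 0 0 0 0 100" --pt "7 -22 0 0 0 0 100" --pt "9 -27 0 0 0 0 100" --pt "11 -32 -2 0 0 0 100" --pt "11.6 -33.4 -6 0 0 0 100" --pt "11.6 -33.4 -10 0 0 0 100"

```text
time_s: 17.68
tool_pos: [0.6025, -0.0556, 0.2966]
eef_rot: [0.002, 0.739, 0.674, 0.001]
contact_force: [-0.0, 0.2, -0.1]
gripper_width: 0.0853
```

```bash
python3 - <<'E'
from h import *
st(); r=snap("wrist","k_wrist")
for k,z in (("mat_yellow",.012),("mat_white",.012),("mat_black",.012),("box_center",.037)):
    for d in finder.pinpoint("wrist",k)[:2]: print(k,round(d["p"],2),np.round(d["pixel"],1),onz(r,d["pixel"],z))
E
```

```text
t 17.68 tcp [ 0.6025 -0.0556  0.2966] toolz [ 0.004 -0.001 -1.   ] jawyaw -0.092 w 0.0853 F [-0.   0.2 -0.1] q [ 0.36  0.57 -0.43  1.78  0.3   0.86 -0.3 ]
mat_yellow 0.79 [221.4 274.4] [ 0.53549814 -0.07678003  0.012     ]
mat_white 0.59 [210.  168.7] [ 0.54016571 -0.00615235  0.012     ]
box_center 0.9 [ 22.5 345.2] [ 0.40726755 -0.10368926  0.037     ]
box_center 0.76 [319.6 243.6] [ 0.60392574 -0.05291641  0.037     ]
```

View pics/k_wrist.png

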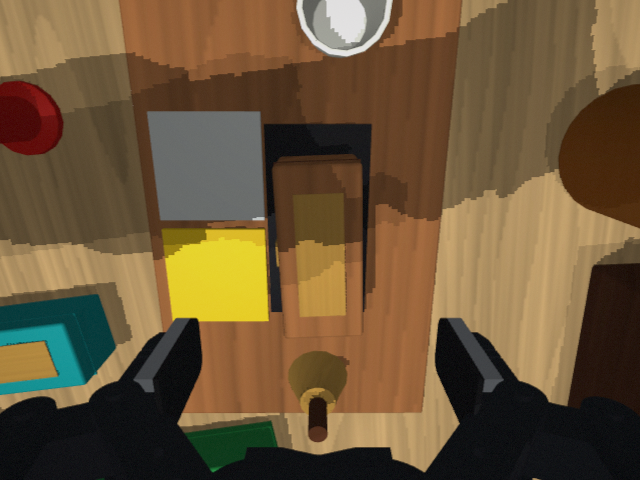

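step_arm --pt "0.1 0.3 -4 0 0.004 0.006 100" --pt "0.1 0.3 -8 0 0.004 0.006 100" --pt "0.1 0.3 -9.8 0 0.004 0.006 100" --pt "0.1 0.3 -9.8 0 0.004 0.006 100" --pt "0.1 0.3 -9.8 0 0.004 0.006 35" --pt "0.1 0.3 -9.8 0 0.004 0.006 35" --pt "0.1 0.3 -9.8 0 0.004 0.006 35" --pt "0.1 0.3 -9.8 0 0.004 0.006 35" --grip_force 50

```text
time_s: 18.92
tool_pos: [0.605, -0.0495, 0.2039]
eef_rot: [0.002, 0.735, 0.678, 0.002]
contact_force: [-0.4, -0.8, 6.4]
gripper_width: 0.0453
```

step_arm --pt "0 0 0 0 0 0 35" --pt "0 0 0 0 0 0 35" --pt "0 0 0 0 0 0 35"

```text
time_s: 19.3
tool_pos: [0.6049, -0.0496, 0.2039]
eef_rot: [0.002, 0.735, 0.678, 0.002]
contact_force: [-1.2, 0.6, 0.9]
gripper_width: 0.0453
```

```bash
python3 - <<'E'
from h import *
st(); r=snap("wrist","l_wrist")
E
```

```text
t 19.3 tcp [ 0.6049 -0.0496  0.2039] toolz [ 0.005 -0.001 -1.   ] jawyaw -0.081 w 0.0453 F [-1.2  0.6  0.9] q [ 0.31  0.7  -0.38  1.81  0.38  0.7  -0.36]
```

View pics/l_wrist.png

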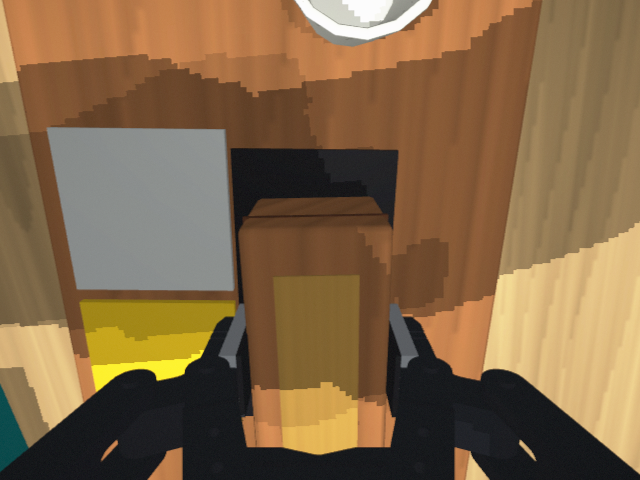

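step_arm --pt "0 0 2 0 0 0 35" --pt "0 0 7 0 0 0 35" --pt "0 0 12 0 0 0 35" --pt "-3 -5 13 0 0 0.04 35" --pt "-6 -10 13 0 0 0.08 35" --pt "-9 -15 13 0 0 0.12 35" --pt "-11 -20 13 0 0 0.16 35" --pt "-12 -23 13 0 0 0.17 35"

```text
time_s: 20.35
tool_pos: [0.4831, -0.2825, 0.3351]
eef_rot: [0.003, 0.676, 0.737, 0.001]
contact_force: [0.2, -0.6, -3.0]
gripper_width: 0.0452
```

```bash
python3 - <<'E'
from h import *
st(); r=snap("wrist","m_wrist")
for d in finder.pinpoint("wrist","crate")[:2]: print(round(d["p"],2),np.round(d["pixel"],1),onz(r,d["pixel"],0))
E
```

```text
t 20.35 tcp [ 0.4831 -0.2825  0.3351] toolz [ 0.005 -0.002 -1.   ] jawyaw 0.086 w 0.0452 F [ 0.2 -0.6 -3. ] q [ 0.84  0.45 -0.47  1.87  0.26  0.88  0.34]
```

View pics/m_wrist.png

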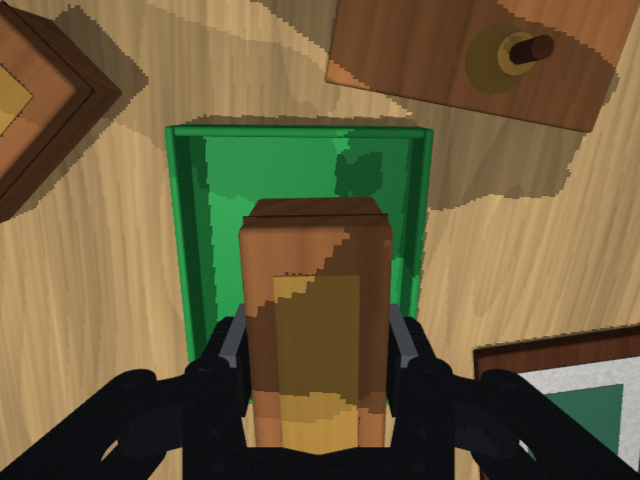

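```bash
python3 - <<'E'
from h import *
r=cam("wrist")
a=onz(r,(168,128),.04);b=onz(r,(432,130),.04);e=(b-a)[:2];L=np.linalg.norm(e);e/=L;n=np.array([-e[1],e[0]])
print(a,b,L,np.arctan2(e[1],e[0]),(a+b)[:2]/2-n*.105)
E
```

```text
[ 0.38448798 -0.22501665  0.04      ] [ 0.54925801 -0.21289077  0.04      ] 0.16521561502636845 0.07346032390392501 [ 0.47457939 -0.32367053]
```

step_arm --pt "-0.8 -3.7 0 0 0.004 0 35" --pt "-0.8 -3.7 -5 0 0.004 0 35" --pt "-0.8 -3.7 -9 0 0.004 0 35" --pt "-0.8 -3.7 -12 0 0.004 0 35" --pt "-0.8 -3.7 -13.2 0 0.004 0 35" --pt "-0.8 -3.7 -13.7 0 0.004 0 35" --pt "-0.8 -3.7 -14.0 0 0.004 0 35" --pt "-0.8 -3.7 -14.1 0 0.004 0 35"

```text
time_s: 21.5
tool_pos: [0.4763, -0.3188, 0.1949]
eef_rot: [0.002, 0.677, 0.736, 0.0]
contact_force: [-2.1, 1.6, 7.1]
gripper_width: 0.0451
```

step_arm --pt "0 0 0 0 0 0 60" --pt "0 0 0 0 0 0 75" --pt "0 0 0 0 0 0 90" --pt "0 0 0 0 0 0 90" --pt "0 0 4 0 0 0 90" --pt "0 0 10 0 0 0 90" --pt "0 0 16 0 0 0 100" --pt "0 0 20 0 0 0 100"

```text
time_s: 22.5
tool_pos: [0.4766, -0.3187, 0.398]
eef_rot: [0.003, 0.677, 0.736, 0.0]
contact_force: [0.5, -0.6, 0.4]
gripper_width: 0.0852
```

```bash
python3 - <<'E'
from h import *
st(); r=snap("scene","n_scene")
rs=[cam("scene"),cam("side")]
for n,r in zip(("scene","side"),rs):
  for d in finder.pinpoint(n,"marker_center")[:2]: print(n,round(d["p"],2),np.round(d["pixel"],1),onz(r,d["pixel"],.03))
E
```

```text
t 22.5 tcp [ 0.4766 -0.3187  0.398 ] toolz [ 0.006 -0.004 -1.   ] jawyaw 0.084 w 0.0852 F [ 0.5 -0.6  0.4] q [ 0.92  0.4  -0.49  1.78  0.22  1.01  0.43]
scene 0.94 [334.6 228.7] [0.42922292 0.03175842 0.03      ]
side 0.91 [333.7 272.3] [0.42691838 0.0351129  0.03      ]
```

View pics/n_scene.png

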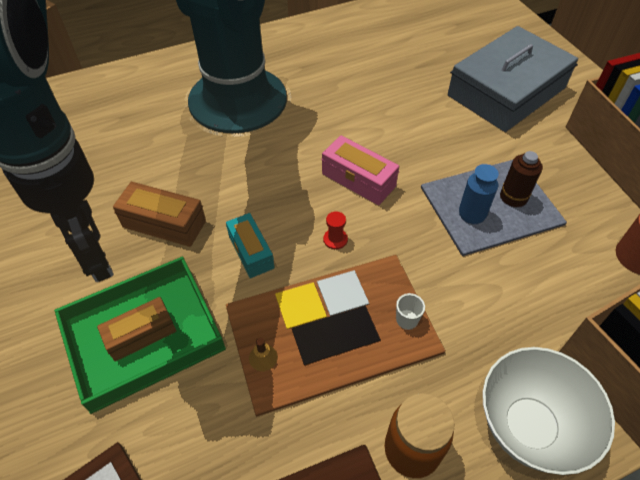

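The box lies flat in the green crate at (140,328), and vase and mill are still upright on the grey board. Now the marker, at about (0.428,0.033).

step_arm --pt "-0.6 5 0 0 0.005 -0.04 100" --pt "-1.3 11 0 0 0.005 -0.08 100" --pt "-2 17 0 0 0.005 -0.12 100" --pt "-3 23 0 0 0.005 -0.17 100" --pt "-4 28 -3 0 0.005 -0.17 100" --pt "-4.6 32 -6 0 0.005 -0.17 100" --pt "-4.6 32 -8 0 0.005 -0.17 100" --pt "-4.6 32 -8 0 0.005 -0.17 100"

```text
time_s: 23.75
tool_pos: [0.4287, 0.0016, 0.3121]
eef_rot: [-0.003, 0.736, 0.677, -0.004]
contact_force: [-0.8, 0.4, 0.3]
gripper_width: 0.0855
```

```bash
python3 - <<'E'
from h import *
st(); r=snap("wrist","o_wrist")
for k,z in (("marker_center",.03),("mat_black",.012),("mat_white",.012),("mat_yellow",.012)):
  for d in finder.pinpoint("wrist",k)[:2]: print(k,round(d["p"],2),np.round(d["pixel"],1),onz(r,d["pixel"],z))
E
```

```text
t 23.75 tcp [0.4287 0.0016 0.3121] toolz [-0.009 -0.001 -1.   ] jawyaw -0.084 w 0.0855 F [-0.8  0.4  0.3] q [ 0.46  0.31 -0.61  2.17  0.26  0.75 -0.41]
marker_center 0.75 [321.2 189.5] [0.42992002 0.03240828 0.03      ]
mat_black 0.68 [574.7 272.6] [ 0.60396827 -0.04526215  0.012     ]
mat_white 0.74 [487.3 224.4] [ 0.54087122 -0.00445708  0.012     ]
mat_yellow 0.97 [473.4 321.3] [ 0.53386825 -0.07863748  0.012     ]
```

View pics/o_wrist.png

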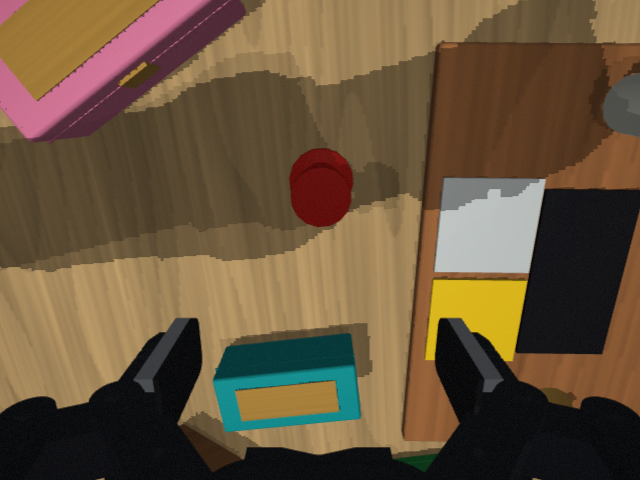

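step_arm --pt "0.1 3.1 0 0 -0.009 0 100" --pt "0.1 3.1 -4 0 -0.009 0 100" --pt "0.1 3.1 -8 0 -0.009 0 100" --pt "0.1 3.1 -11 0 -0.009 0 100" --pt "0.1 3.1 -12.4 0 -0.009 0 100" --pt "0.1 3.1 -12.4 0 -0.009 0 100"

```text
time_s: 24.75
tool_pos: [0.4313, 0.0318, 0.1907]
eef_rot: [0.003, 0.737, 0.676, 0.002]
contact_force: [-0.2, 0.3, 0.5]
gripper_width: 0.0853
```

```bash
python3 - <<'E'
from h import *
st(); r=snap("wrist","p_wrist")
E
```

```text
t 24.75 tcp [0.4313 0.0318 0.1907] toolz [ 0.006 -0.002 -1.   ] jawyaw -0.087 w 0.0853 F [-0.2  0.3  0.5] q [ 0.23  0.54 -0.44  2.22  0.52  0.47 -0.72]
```

View pics/p_wrist.png

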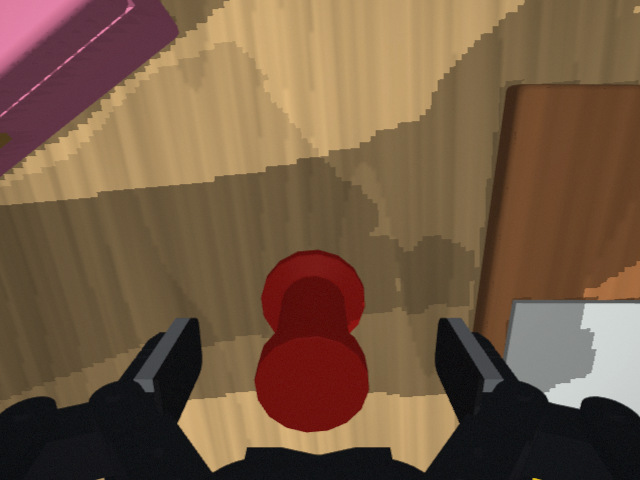

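step_arm --pt "-0.2 0.05 -0.5 0 0.006 0 100" --pt "-0.2 0.05 -0.5 0 0.006 0 60" --pt "-0.2 0.05 -0.5 0 0.006 0 40" --pt "-0.2 0.05 -0.5 0 0.006 0 15" --pt "-0.2 0.05 -0.5 0 0.006 0 15" --pt "-0.2 0.05 -0.5 0 0.006 0 15" --pt "-0.2 0.05 -0.5 0 0.006 0 15" --pt "-0.2 0.05 -0.5 0 0.006 0 15" --grip_force 30

```text
time_s: 25.8
tool_pos: [0.4298, 0.0324, 0.1867]
eef_rot: [0.001, 0.737, 0.676, 0.0]
contact_force: [-0.1, 0.4, 5.4]
gripper_width: 0.0306
```

```bash
python3 - <<'E'
from h import *
st(); r=snap("wrist","q_wrist")
E
```

```text
t 25.8 tcp [0.4298 0.0324 0.1867] toolz [ 0.002 -0.002 -1.   ] jawyaw -0.087 w 0.0306 F [-0.1  0.4  5.4] q [ 0.22  0.55 -0.44  2.23  0.52  0.46 -0.72]
```

View pics/q_wrist.png

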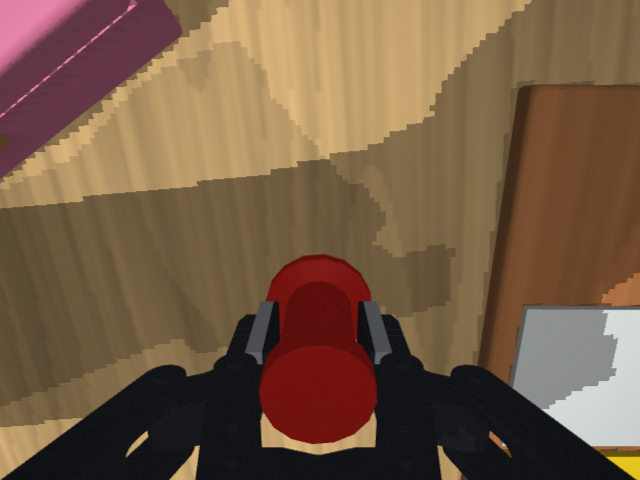

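Width is 30.6 mm, so the fingers may still be closing. One more wait before lifting.

step_arm --pt "0 0 0 0 0 0 15" --pt "0 0 0 0 0 0 15" --pt "0 0 0 0 0 0 15"

```text
time_s: 26.22
tool_pos: [0.4298, 0.0324, 0.1867]
eef_rot: [0.001, 0.737, 0.676, 0.0]
contact_force: [-0.9, 0.9, 3.7]
gripper_width: 0.0301
```

step_arm --pt "0 0 0.5 0 0 0 15" --pt "0 0 1.5 0 0 0 15" --pt "0 0 3 0 0 0 15" --pt "0 0 3 0 0 0 15"

```text
time_s: 26.72
tool_pos: [0.4304, 0.0323, 0.218]
eef_rot: [0.002, 0.737, 0.675, 0.001]
contact_force: [0.1, -0.3, -0.6]
gripper_width: 0.0302
```

```bash
python3 - <<'E'
from h import *
st(); r=snap("wrist","r_wrist"); snap("side","r_side",(230,170,220,180),2.7)
E
```

```text
t 26.73 tcp [0.4304 0.0323 0.218 ] toolz [ 0.005 -0.002 -1.   ] jawyaw -0.088 w 0.0302 F [ 0.1 -0.3 -0.6] q [ 0.27  0.49 -0.5   2.22  0.47  0.53 -0.67]
```

View pics/r_wrist.png

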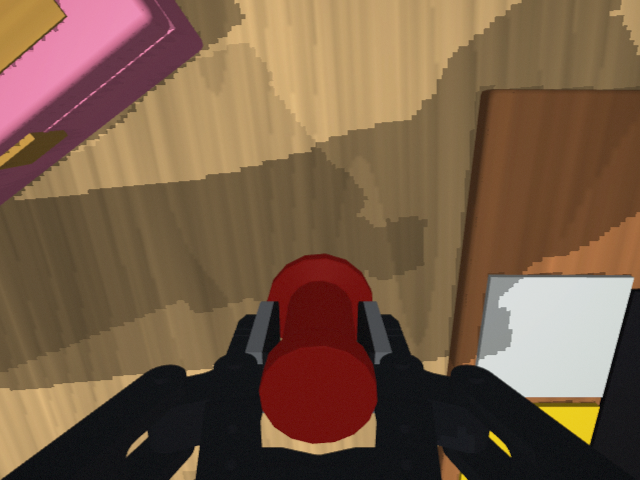

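View pics/r_side.png

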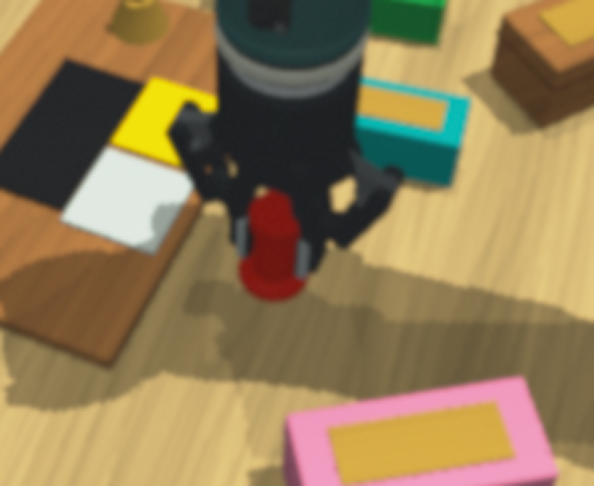

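The marker is held upright and clear of the table. Carrying it above the black mat.

step_arm --pt "0 0 4 0 0 0 15" --pt "1 0 8 0 0 0 15" --pt "6 -2 10 0 0 0 15" --pt "11 -5 10 0 0 0 15" --pt "15 -9 10 0 0 0 15" --pt "17.4 -13 10 0 0 0 15" --pt "17.4 -13 10 0 0 0 15"

```text
time_s: 27.7
tool_pos: [0.6048, -0.1024, 0.3157]
eef_rot: [0.002, 0.74, 0.673, -0.0]
contact_force: [-0.7, -0.3, -0.9]
gripper_width: 0.0305
```

```bash
python3 - <<'E'
from h import *
st(); r=snap("wrist","s_wrist")
for k,z in (("mat_black",.012),("mat_white",.012),("mat_yellow",.012)):
  for d in finder.pinpoint("wrist",k)[:2]: print(k,round(d["p"],2),np.round(d["pixel"],1),onz(r,d["pixel"],z))
  for d in finder.silhouettes("wrist",k)[:1]:
    c,_=cv2.findContours(d["mask"].astype(np.uint8),0,1); c=max(c,key=cv2.contourArea)
    b=cv2.boxPoints(cv2.minAreaRect(np.array([onz(r,p[0],.015)[:2]*1000 for p in c],np.float32))); print(b.mean(0),np.linalg.norm(b[1]-b[0]),np.linalg.norm(b[2]-b[1]))
E
```

```text
t 27.7 tcp [ 0.6048 -0.1024  0.3157] toolz [ 0.002 -0.003 -1.   ] jawyaw -0.095 w 0.0305 F [-0.7 -0.3 -0.9] q [ 0.51  0.58 -0.53  1.74  0.36  0.92 -0.27]
mat_black 0.56 [311.1 143.5] [ 0.60553166 -0.04569058  0.012     ]
[603.3563   -47.051994] 65.36496 124.78809
mat_white 0.62 [204.5  87.5] [ 0.54238301 -0.0052367   0.012     ]
[540.11163   -4.730919] 66.608696 65.48529
mat_yellow 0.65 [212.3 199.1] [ 0.53474831 -0.07609117  0.012     ]
[533.5098  -76.46945] 66.38386 66.02551
```

View pics/s_wrist.png

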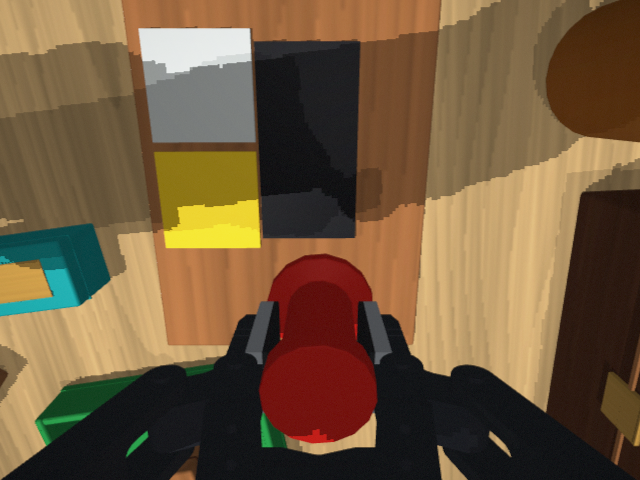

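step_arm --pt "-0.1 5.6 0 0 0 0.01 15" --pt "-0.1 5.6 -4 0 0 0.01 15" --pt "-0.1 5.6 -8 0 0 0.01 15" --pt "-0.1 5.6 -10 0 0 0.01 15" --pt "-0.1 5.6 -10.6 0 0 0.01 15" --pt "-0.1 5.6 -10.6 0 0 0.01 15"

```text
time_s: 28.8
tool_pos: [0.603, -0.0404, 0.2119]
eef_rot: [0.002, 0.733, 0.68, 0.001]
contact_force: [0.8, 0.5, -0.5]
gripper_width: 0.0305
```

```bash
python3 - <<'E'
from h import *
st(); r=snap("wrist","t_wrist"); snap("side","t_side",(150,120,220,180),2.7); 
E
```

```text
t 28.8 tcp [ 0.603  -0.0404  0.2119] toolz [ 0.004 -0.002 -1.   ] jawyaw -0.076 w 0.0305 F [ 0.8  0.5 -0.5] q [ 0.36  0.7  -0.47  1.81  0.46  0.73 -0.44]
```

View pics/t_wrist.png

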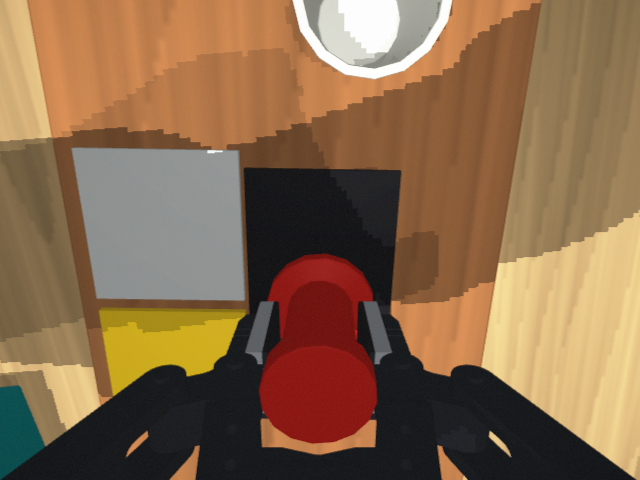

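step_arm --pt "0.1 -0.6 0 0 0.003 0 15" --pt "0.1 -0.6 -0.4 0 0.003 0 15" --pt "0.1 -0.6 -0.7 0 0.003 0 15" --pt "0.1 -0.6 -0.8 0 0.003 0 15" --pt "0.1 -0.6 -0.8 0 0.003 0 15"

```text
time_s: 29.52
tool_pos: [0.6041, -0.0464, 0.2044]
eef_rot: [0.001, 0.733, 0.68, 0.0]
contact_force: [-0.3, 0.2, 0.2]
gripper_width: 0.0301
```

step_arm --pt "0 0 -0.15 0 0 0 15" --pt "0 0 -0.25 0 0 0 15" --pt "0 0 -0.3 0 0 0 15"

```text
time_s: 29.9
tool_pos: [0.6044, -0.0462, 0.2018]
eef_rot: [0.002, 0.733, 0.68, 0.0]
contact_force: [-0.6, 0.3, 4.5]
gripper_width: 0.0303
```

step_arm --pt "0 0 0 0 0 0 45" --pt "0 0 0 0 0 0 60" --pt "0 0 0 0 0 0 90" --pt "0 0 0 0 0 0 90" --pt "0 0 1 0 0 0 90" --pt "0 0 5 0 0 0 90" --pt "0 0 11 0 0 0 100" --pt "0 -3 17 0 0 0 100"

```text
time_s: 30.9
tool_pos: [0.6043, -0.0717, 0.3705]
eef_rot: [0.001, 0.732, 0.682, 0.001]
contact_force: [0.4, -0.6, 0.2]
gripper_width: 0.0855
```

```bash
python3 - <<'E'
from h import *
st(); r=snap("wrist","u_wrist"); snap("side","u_side")
for d in finder.pinpoint("wrist","marker_center")[:1]: print(round(d["p"],2),np.round(d["pixel"],1),onz(r,d["pixel"],.045))
E
```

```text
t 30.9 tcp [ 0.6043 -0.0717  0.3705] toolz [ 0.004 -0.    -1.   ] jawyaw -0.071 w 0.0855 F [ 0.4 -0.6  0.2] q [ 0.5   0.51 -0.58  1.71  0.32  1.01 -0.27]
0.91 [314.1 183.3] [ 0.60376629 -0.04405101  0.045     ]
```

View pics/u_wrist.png

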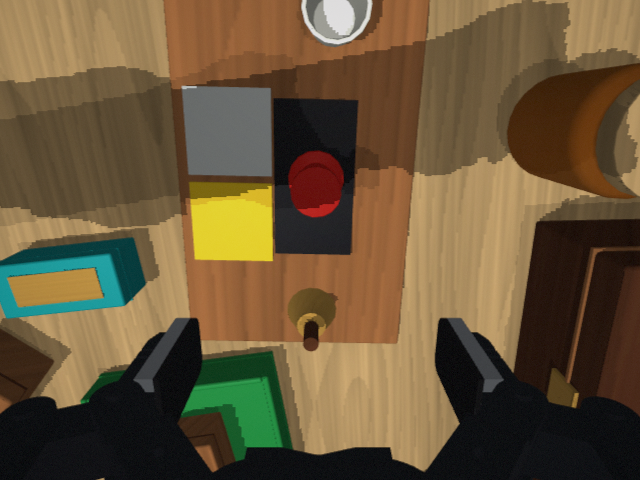

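View pics/u_side.png

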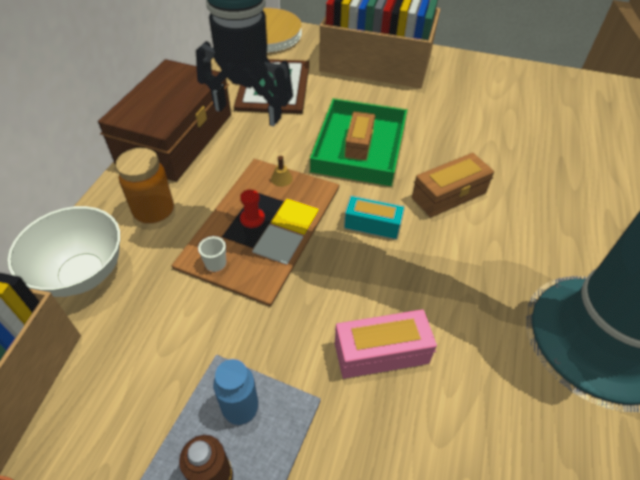

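The marker stands upright in the middle of the black mat, within about 2 mm of centre, and vase and mill still stand on the board. Going for the vase.

step_arm --pt "-2 5 1 0 0.003 -0.01 100" --pt "-4 11 2 0 0.003 -0.01 100" --pt "-6 17 2 0 0.003 -0.01 100" --pt "-8 22 2 0 0.003 -0.01 100" --pt "-10 28 2 0 0.003 -0.01 100" --pt "-11.7 33 2 0 0.003 -0.01 100" --pt "-11.7 35.2 2 0 0.003 -0.01 100" --pt "-11.7 35.2 2 0 0.003 -0.01 100"

```text
time_s: 32.05
tool_pos: [0.4867, 0.2783, 0.391]
eef_rot: [0.003, 0.736, 0.677, 0.0]
contact_force: [-0.4, -1.0, 0.4]
gripper_width: 0.0855
```

```bash
python3 - <<'E'
from h import *
st(); r=snap("wrist","v_wrist"); print(proj(r,(.487,.281,.12)),proj(r,(.4845,.373,.12)))
E
```

```text
t 32.05 tcp [0.4867 0.2783 0.391 ] toolz [ 0.005 -0.004 -1.   ] jawyaw -0.084 w 0.0855 F [-0.4 -1.   0.4] q [-0.04  0.43 -0.69  1.8   0.32  1.02 -0.94]
[317.26328457 236.91883157] [298.47146491  78.00618617]
```

View pics/v_wrist.png

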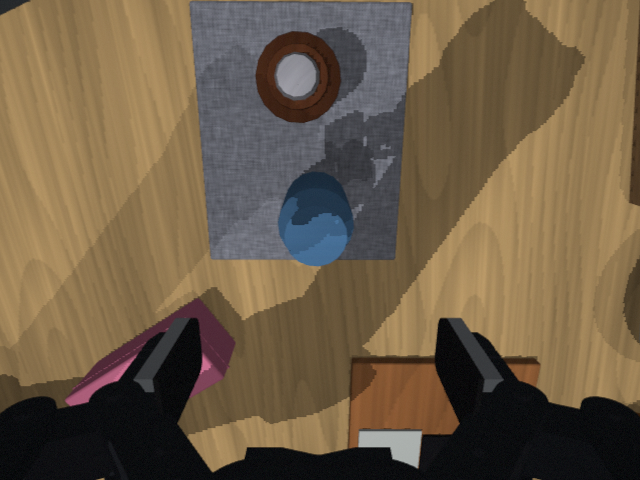

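step_arm --pt "0 0.25 -5 0 0.005 0 100" --pt "0 0.25 -10 0 0.005 0 100" --pt "0 0.25 -14 0 0.005 0 100" --pt "0 0.25 -15.4 0 0.005 0 100" --pt "0 0.25 -15.4 0 0.005 0 100"

```text
time_s: 32.72
tool_pos: [0.4876, 0.2784, 0.2365]
eef_rot: [0.002, 0.737, 0.675, -0.003]
contact_force: [-0.6, -0.2, 0.1]
gripper_width: 0.0849
```

step_arm --pt "0 0 0 0 0 0 45" --pt "0 0 0 0 0 0 45" --pt "0 0 0 0 0 0 45" --pt "0 0 0 0 0 0 45" --pt "0 0 0 0 0 0 45" --pt "0 0 0 0 0 0 45" --grip_force 40

```text
time_s: 33.48
tool_pos: [0.488, 0.2788, 0.2382]
eef_rot: [0.002, 0.737, 0.675, -0.002]
contact_force: [-2.1, -1.2, 6.4]
gripper_width: 0.0503
```

```bash
python3 - <<'E'
from h import *
st(); r=snap("wrist","w_wrist")
E
```

```text
t 33.48 tcp [0.488  0.2788 0.2382] toolz [ 0.001 -0.005 -1.   ] jawyaw -0.088 w 0.0503 F [-2.1 -1.2  6.4] q [-0.14  0.63 -0.57  1.9   0.5   0.75 -1.08]
```

View pics/w_wrist.png

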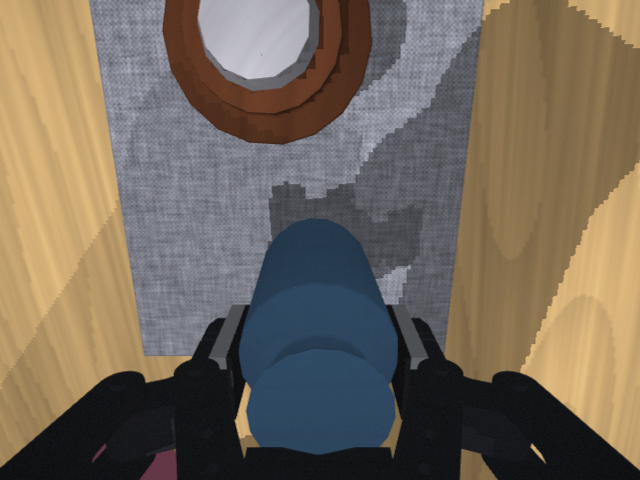

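step_arm --pt "0 0 2 0 0 0 45" --pt "0 0 6 0 0 0 45" --pt "0 -1 10 0 0 0 45" --pt "1 -6 12 0 0 0 45" --pt "2 -12 12 0 0 0 45" --pt "3 -18 12 0 0 0 45" --pt "4 -24 12 0 0 0 45" --pt "4.6 -29 12 0 0 0 45"

```text
time_s: 34.52
tool_pos: [0.534, -0.0138, 0.3596]
eef_rot: [0.003, 0.738, 0.675, -0.001]
contact_force: [0.8, 0.1, -1.6]
gripper_width: 0.0508
```

step_arm --pt "0.2 -4 0 0 0 0 45" --pt "0.2 -6 0 0 0 0 45" --pt "0.2 -6 0 0 0 0 45" --pt "0.2 -6 0 0 0 0 45"

```text
time_s: 35.02
tool_pos: [0.5359, -0.0724, 0.3603]
eef_rot: [0.003, 0.737, 0.675, -0.001]
contact_force: [-0.8, 0.8, -2.0]
gripper_width: 0.0506
```

```bash
python3 - <<'E'
from h import *
st(); r=snap("wrist","x_wrist")
E
```

```text
t 35.02 tcp [ 0.5359 -0.0724  0.3603] toolz [ 0.003 -0.006 -1.   ] jawyaw -0.087 w 0.0506 F [-0.8  0.8 -2. ] q [ 0.57  0.42 -0.61  1.88  0.3   0.93 -0.28]
```

View pics/x_wrist.png

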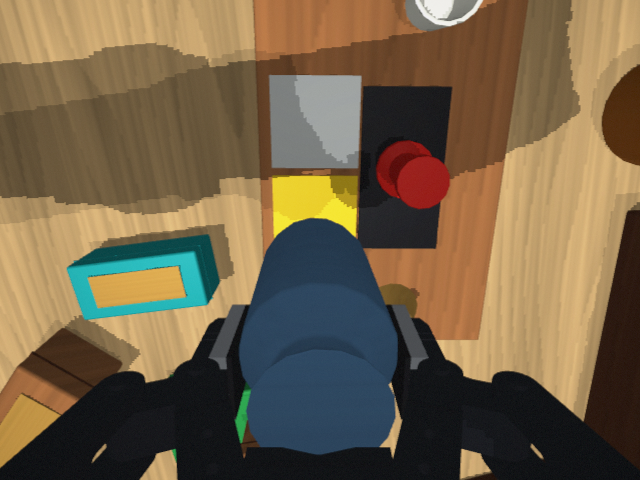

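step_arm --pt "-0.2 -0.65 0 0 0 0 45" --pt "-0.2 -0.65 -4 0 0 0 45" --pt "-0.2 -0.65 -8 0 0 0 45" --pt "-0.2 -0.65 -10 0 0 0 45" --pt "-0.2 -0.65 -11 0 0 0 45" --pt "-0.2 -0.65 -11 0 0 0 45" --pt "-0.2 -0.65 -11 0 0 0 45"

```text
time_s: 35.95
tool_pos: [0.5345, -0.0785, 0.2513]
eef_rot: [0.004, 0.737, 0.676, -0.0]
contact_force: [0.2, -0.0, -2.8]
gripper_width: 0.0506
```

```bash
python3 - <<'E'
from h import *
st(); r=snap("wrist","y_wrist")
E
```

```text
t 35.95 tcp [ 0.5345 -0.0785  0.2513] toolz [ 0.005 -0.006 -1.   ] jawyaw -0.087 w 0.0506 F [ 0.2 -0.  -2.8] q [ 0.5   0.57 -0.53  1.96  0.43  0.72 -0.37]
```

View pics/y_wrist.png

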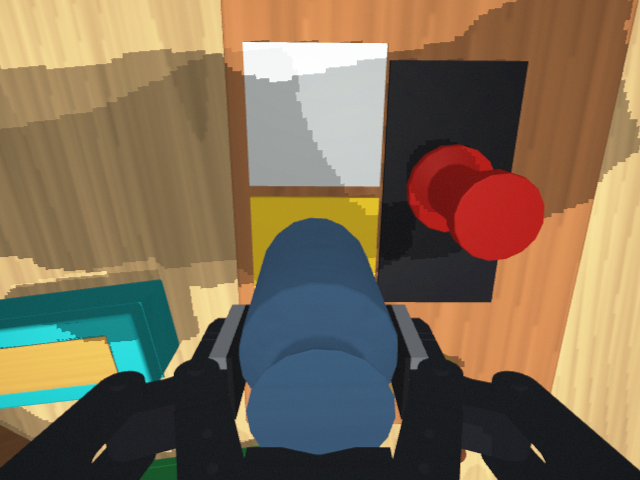

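step_arm --pt "0 0 -0.4 0 0.004 0 45" --pt "0 0 -0.7 0 0.004 0 45" --pt "0 0 -0.85 0 0.004 0 45" --pt "0 0 -0.9 0 0.004 0 45"

```text
time_s: 36.5
tool_pos: [0.5345, -0.0785, 0.2431]
eef_rot: [0.003, 0.737, 0.676, -0.002]
contact_force: [-3.8, 0.6, 10.0]
gripper_width: 0.0508
```

step_arm --pt "0 0 0 0 0 0 65" --pt "0 0 0 0 0 0 75" --pt "0 0 0 0 0 0 85" --pt "0 0 0 0 0 0 85" --pt "0 0 0.5 0 0 0 85" --pt "0 0 4 0 0 0 85" --pt "0 0 10 0 0 0 100" --pt "0 0 16 0 0 0 100"

```text
time_s: 37.5
tool_pos: [0.5343, -0.0784, 0.405]
eef_rot: [0.003, 0.737, 0.676, -0.002]
contact_force: [1.1, -1.0, -0.4]
gripper_width: 0.0858
```

```bash
python3 - <<'E'
from h import *
st(); r=snap("wrist","aa_wrist"); print(proj(r,(.534,-.0765,.125)))
E
```

```text
t 37.5 tcp [ 0.5343 -0.0784  0.405 ] toolz [ 0.001 -0.006 -1.   ] jawyaw -0.086 w 0.0858 F [ 1.1 -1.  -0.4] q [ 0.61  0.36 -0.64  1.84  0.26  1.02 -0.23]
[318.15421414 232.80245863]
```

View pics/aa_wrist.png

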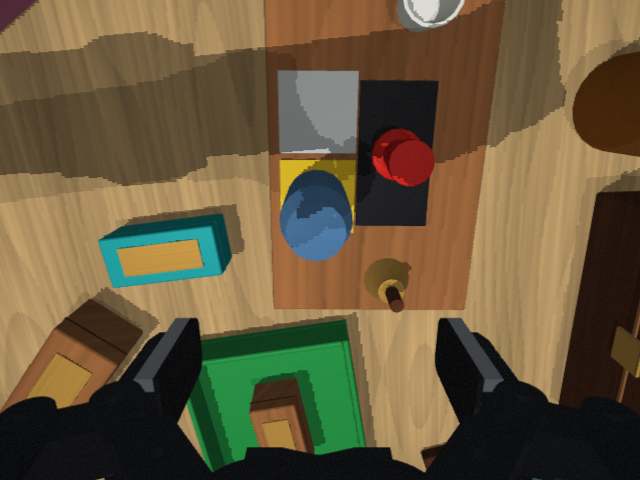

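The vase is upright on the yellow mat, with its lip at about (317,230) against a predicted (318,233). Now the mill.

step_arm --pt "-0.7 6 0 -0.005 0 0 100" --pt "-1.4 12 0 -0.005 0 0 100" --pt "-2.1 18 0 -0.005 0 0 100" --pt "-2.8 24 0 -0.005 0 0 100" --pt "-3.5 30 0 -0.005 0 0 100" --pt "-4.2 36 0 -0.005 0 0 100" --pt "-5 42 0 -0.005 0 0 100" --pt "-5 45.2 0 -0.005 0 0 100"

```text
time_s: 38.55
tool_pos: [0.4846, 0.3781, 0.4134]
eef_rot: [0.009, 0.735, 0.678, 0.001]
contact_force: [0.2, -0.8, 0.3]
gripper_width: 0.0854
```

step_arm --pt "0 0 0 0 0 0 100" --pt "0 0 0 0 0 0 100"

```text
time_s: 38.8
tool_pos: [0.4846, 0.3776, 0.4132]
eef_rot: [0.009, 0.735, 0.678, 0.0]
contact_force: [0.9, -0.0, -0.0]
gripper_width: 0.0855
```

```bash
python3 - <<'E'
from h import *
st(); r=snap("wrist","ab_wrist"); print(proj(r,(.4845,.374,.12)))
E
```

```text
t 38.8 tcp [0.4846 0.3776 0.4132] toolz [ 0.013 -0.013 -1.   ] jawyaw -0.081 w 0.0855 F [ 0.9 -0.  -0. ] q [-0.19  0.51 -0.73  1.65  0.39  1.13 -1.11]
[313.50910119 232.21097722]
```

View pics/ab_wrist.png

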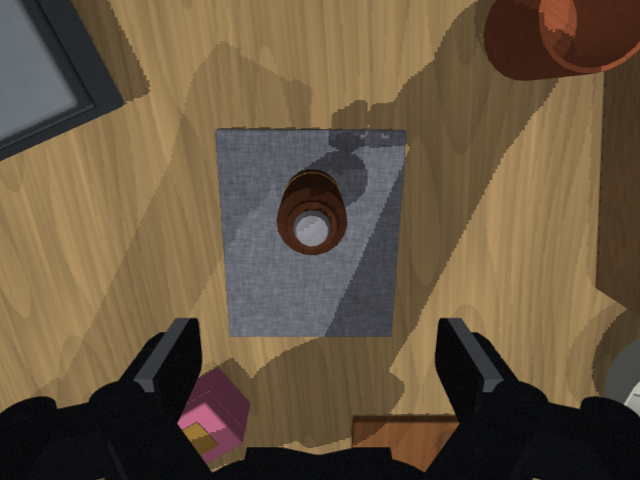

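step_arm --pt "0 -0.35 -5 0.013 0.013 0 100" --pt "0 -0.35 -10 0.013 0.013 0 100" --pt "0 -0.35 -14 0.013 0.013 0 100" --pt "0 -0.35 -16 0.013 0.013 0 100" --pt "0 -0.35 -16 0.013 0.013 0 100"

```text
time_s: 39.48
tool_pos: [0.4854, 0.3724, 0.2525]
eef_rot: [0.0, 0.736, 0.677, -0.001]
contact_force: [0.6, -0.6, 1.1]
gripper_width: 0.0856
```

```bash
python3 - <<'E'
from h import *
st(); r=snap("wrist","ac_wrist")
E
```

```text
t 39.48 tcp [0.4854 0.3724 0.2525] toolz [-0.001 -0.002 -1.   ] jawyaw -0.084 w 0.0856 F [ 0.6 -0.6  1.1] q [-0.25  0.7  -0.63  1.77  0.53  0.85 -1.21]
```

View pics/ac_wrist.png

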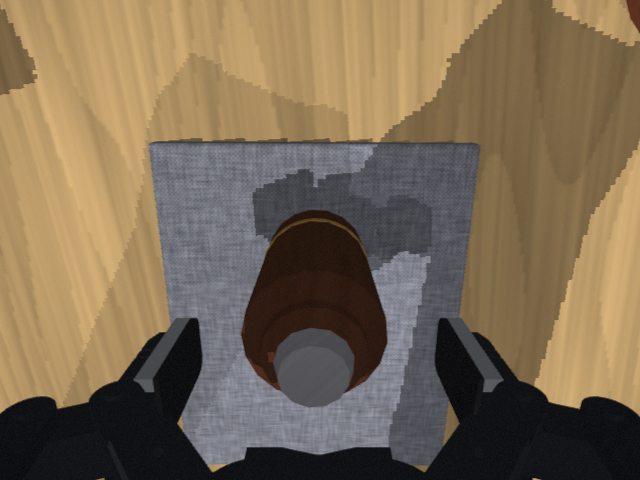

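step_arm --pt "-0.1 0.15 -1 0 0 0 100" --pt "-0.1 0.15 -1.6 0 0 0 100" --pt "-0.1 0.15 -1.6 0 0 0 45" --pt "-0.1 0.15 -1.6 0 0 0 45" --pt "-0.1 0.15 -1.6 0 0 0 45" --pt "-0.1 0.15 -1.6 0 0 0 45" --pt "-0.1 0.15 -1.6 0 0 0 45" --pt "-0.1 0.15 -1.6 0 0 0 45" --grip_force 40

```text
time_s: 40.52
tool_pos: [0.4846, 0.3749, 0.2385]
eef_rot: [0.0, 0.736, 0.677, 0.001]
contact_force: [-1.1, 0.2, 5.6]
gripper_width: 0.0512
```

```bash
python3 - <<'E'
from h import *
st()
E
```

```text
t 40.52 tcp [0.4846 0.3749 0.2385] toolz [ 0.001  0.    -1.   ] jawyaw -0.083 w 0.0512 F [-1.1  0.2  5.6] q [-0.26  0.71 -0.62  1.77  0.54  0.83 -1.23]
```

step_arm --pt "0 0 2 0 0 0 45" --pt "0 0 6 0 0 0 45" --pt "0 -1 10 0 0 0 45" --pt "1 -6 12 0 0 0 45" --pt "2 -12 12 0 0 0 45" --pt "3 -18 12 0 0 0 45" --pt "4 -24 12 0 0 0 45" --pt "5.6 -30 12 0 0 0 45"

```text
time_s: 41.52
tool_pos: [0.5404, 0.0729, 0.3594]
eef_rot: [0.001, 0.736, 0.677, 0.001]
contact_force: [1.6, 0.2, -2.2]
gripper_width: 0.0508
```

step_arm --pt "0 -4 0 0 0 0 45" --pt "0.2 -7 0 0 0 0 45" --pt "0.2 -7 0 0 0 0 45" --pt "0.2 -7 0 0 0 0 45"

```text
time_s: 42.02
tool_pos: [0.5422, 0.0036, 0.3599]
eef_rot: [0.001, 0.736, 0.677, 0.001]
contact_force: [0.1, 0.6, -1.4]
gripper_width: 0.0507
```

```bash
python3 - <<'E'
from h import *
st(); snap("wrist","ad_wrist")
E
```

```text
t 42.02 tcp [0.5422 0.0036 0.3599] toolz [ 0.002  0.    -1.   ] jawyaw -0.083 w 0.0507 F [ 0.1  0.6 -1.4] q [ 0.49  0.44 -0.7   1.88  0.35  0.95 -0.45]
```

View pics/ad_wrist.png

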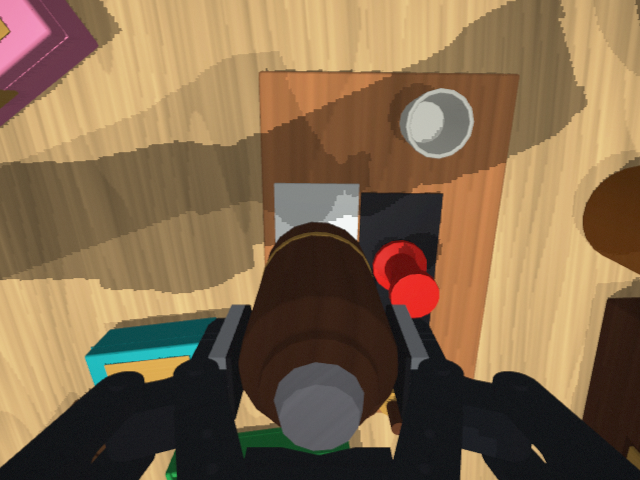

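step_arm --pt "-0.2 -0.85 0 0 0 0 45" --pt "-0.2 -0.85 -4 0 0 0 45" --pt "-0.2 -0.85 -8 0 0 0 45" --pt "-0.2 -0.85 -10 0 0 0 45" --pt "-0.2 -0.85 -11 0 0 0 45" --pt "-0.2 -0.85 -11 0 0 0 45" --pt "-0.2 -0.85 -11 0 0 0 45"

```text
time_s: 42.95
tool_pos: [0.5408, -0.0043, 0.251]
eef_rot: [0.001, 0.735, 0.678, 0.002]
contact_force: [-1.0, -0.4, -1.2]
gripper_width: 0.051
```

```bash
python3 - <<'E'
from h import *
st(); snap("wrist","ae_wrist")
E
```

```text
t 42.95 tcp [ 0.5408 -0.0043  0.251 ] toolz [ 0.005  0.    -1.   ] jawyaw -0.081 w 0.051 F [-1.  -0.4 -1.2] q [ 0.42  0.59 -0.6   1.95  0.49  0.74 -0.55]
```

View pics/ae_wrist.png

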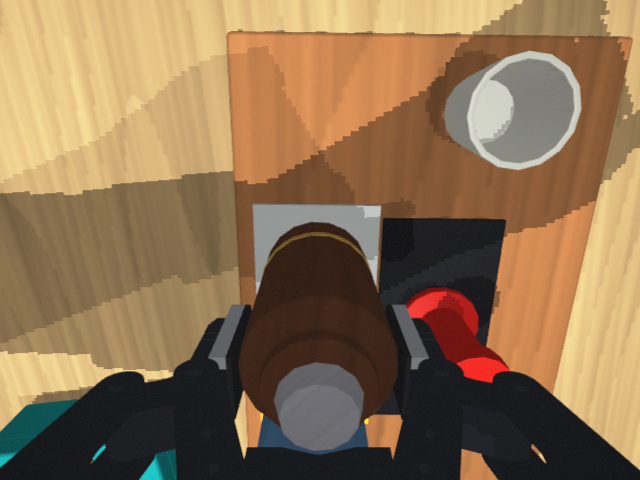

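step_arm --pt "0 -0.05 -0.4 0 0.004 0 45" --pt "0 -0.05 -0.7 0 0.004 0 45" --pt "0 -0.05 -0.8 0 0.004 0 45" --pt "0 -0.05 -0.85 0 0.004 0 45"

```text
time_s: 43.5
tool_pos: [0.5408, -0.0047, 0.2434]
eef_rot: [0.0, 0.735, 0.678, -0.0]
contact_force: [-4.0, -0.1, 11.0]
gripper_width: 0.0509
```

step_arm --pt "0 0 0 0 0 0 65" --pt "0 0 0 0 0 0 75" --pt "0 0 0 0 0 0 85" --pt "0 0 0 0 0 0 85" --pt "0 0 0.5 0 0 0 85" --pt "0 0 4 0 0 0 85" --pt "0 0 10 0 0 0 100" --pt "0 -4 16 0 0 0 100"

```text
time_s: 44.5
tool_pos: [0.5408, -0.0369, 0.3979]
eef_rot: [0.0, 0.733, 0.68, 0.001]
contact_force: [1.2, -0.7, 0.1]
gripper_width: 0.0856
```

step_arm --pt "0 -3 0 0 0 0 100" --pt "0 -3 0 0 0 0 100"

```text
time_s: 44.75
tool_pos: [0.5407, -0.0692, 0.3987]
eef_rot: [0.001, 0.735, 0.678, 0.001]
contact_force: [0.3, 0.3, 0.5]
gripper_width: 0.0853
```

```bash
python3 - <<'E'
from h import *
st(); r=snap("wrist","af_wrist"); snap("side","af_side");snap("scene","af_scene")
print("pred vase top",proj(r,(.534,-.0765,.125)),"mill",proj(r,(.5402,-.005,.125)),"marker top",proj(r,(.604,-.0465,.075)))
for n in ("scene","side"):
  r=cam(n)
  for k,z in (("vase_center",.07),("mill_center",.07),("marker_center",.045),("box_center",.028),("cup_center",.0345)):
    for d in finder.pinpoint(n,k)[:4]: print(n,k,round(d["p"],2),onz(r,d["pixel"],z)[:2])
E
```

```text
t 44.75 tcp [ 0.5407 -0.0692  0.3987] toolz [ 0.003 -0.001 -1.   ] jawyaw -0.08 w 0.0853 F [0.3 0.3 0.5] q [ 0.64  0.4  -0.72  1.83  0.31  1.02 -0.28]
pred vase top [308.40339622 252.64382941] mill [308.22334706 135.88228647] marker top [402.45651596 183.15176056]
scene vase_center 0.72 [ 0.53523856 -0.07523229]
scene mill_center 0.9 [ 0.54018447 -0.00541435]
scene marker_center 0.88 [ 0.60335059 -0.0437086 ]
scene box_center 0.97 [0.32216686 0.13945045]
scene box_center 0.94 [ 0.26595312 -0.23473482]
scene box_center 0.86 [ 0.48022875 -0.32604518]
scene box_center 0.6 [ 0.39041878 -0.11349481]
scene cup_center 0.91 [0.62625644 0.06701917]
side vase_center 0.68 [ 0.53254729 -0.06804083]
side mill_center 0.69 [ 0.54670585 -0.00542042]
side marker_center 0.88 [ 0.59892857 -0.04269924]
side box_center 0.82 [ 0.39437312 -0.10680036]
side box_center 0.82 [0.32158281 0.13387607]
side box_center 0.8 [ 0.27321038 -0.24578458]
side box_center 0.58 [ 0.47577083 -0.32051422]
side cup_center 0.71 [ 0.52493933 -0.05426745]
side cup_center 0.6 [0.63020412 0.06287544]
```

View pics/af_wrist.png

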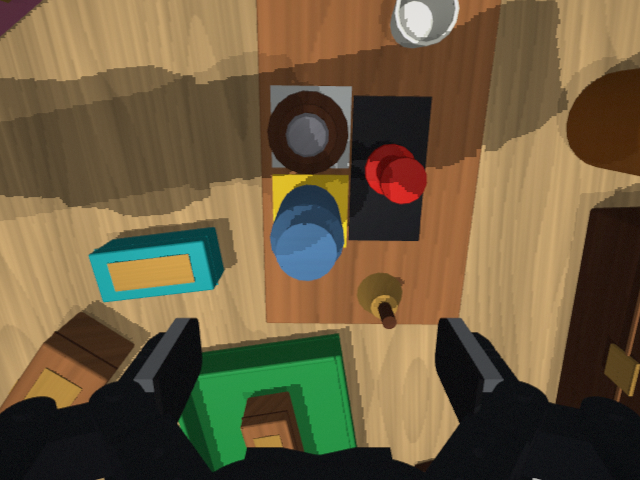

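View pics/af_scene.png

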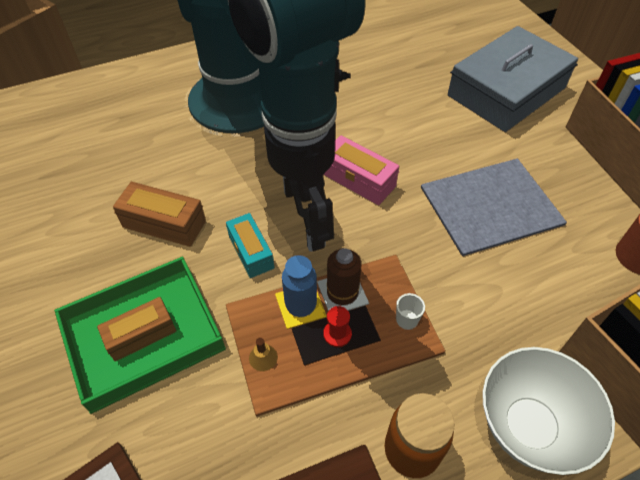

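View pics/af_side.png

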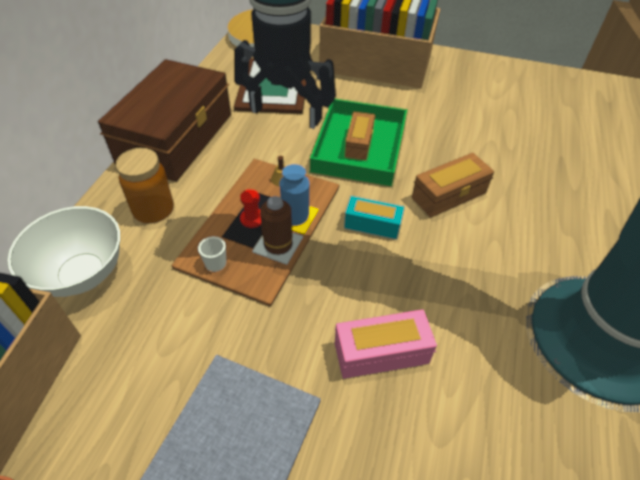

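Everything is in place. In the wrist view the vase lip is at (307,249) against a predicted (308,253). The mill knob is at (306,134) against (308,136), and the marker head at (403,180) against (402,183). All are within about 2 mm and upright. The gripper is empty and clear, so I'm handing in.

```bash
python3 - <<'E'
from plant import job
print(job.hand_in())
E
```

```text
the job is handed in; nothing more can be done
None
```

The job is done and handed in at about 45 s. I moved the mill and then the vase onto the grey board, laid the box flat in the green crate, and stood the marker on the black mat. After that I put the vase back on the yellow mat and the mill back on the white mat.

**Final checks:**
- **Placement:** in the wrist view the vase, mill and marker stand upright, each within about 2 mm of its mat's centre.
- **Box:** it lies flat in the crate, near the middle.
- **Cup:** it measures where it stood at the start.
- **Gripper:** it was open and above everything at hand-in.

**What disagreed:**
- **Network reports:** from the side camera they put the vase about 8 mm, the mill about 7 mm and the marker about 6 mm off. The scene camera had the vase and mill within 2 mm and the marker within 3 mm. I trusted the scene and wrist views.
- **Marker grip:** the fingers stopped at 30 mm on the marker's 26 mm stem. It was still carried and set down upright.

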